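# Load the tube kiln with glaze-trial boats

### The arm

A 7-joint arm with a two-finger parallel gripper is mounted at the origin on the work surface; the furniture and walls round the work are solid. World frame = base frame: x ahead of the robot, y to its left, z up, the work surface at z = 0. Lengths are in m, angles in rad, forces in N, time in s.
With the tool pointing down it reaches from about 0.35 to 0.9 m from the base axis. Payload 8.1 kg.
Tool frame: the origin (TCP) lies at the very end of the fingers, on their centre line; the grasp point (between the pads) lies 19 mm behind it (grasp_offset is the distance from the TCP to the grasp point, in m); z points along the fingers, y is the line along which they close (so a half turn about z gives the same grasp; the last joint's range is limited). The gripper opens to 92 mm and grips with 3 to 60 N. Pads are 19 mm wide; open, the fingers measure 130 mm over their backs; the gripper's body (75 mm by 190 mm) begins 47 mm behind the grasp point.
Start: joints at [-1.221, 0.434, 0.025, 1.573, -0.012, 1.134, -0.075], TCP at [0.273, 0.562, 0.227] pointing down, gripper open.
Joint ranges: [-2.62, 2.62], [-0.44, 2.09], [-1.27, 1.32], [0.08, 2.57], [-1.32, 4.46], [0.12, 2], [-2.74, 2.74]. Speed limits (rad/s): [2.22, 2.22, 3.01, 3.01, 3.14, 3.14, 3.14].

### API

Orientations are given as a rotation vector (axis times angle).
In Python, from cell import observe, get_image, camera_params, sign_off, silhouettes, grasp_offset gives the robot as it stands. The module is installed in compiled form; this text tells all that it offers.
- The arm moves only by the tool jog_arm, never from a script. Its argument "motion" is a list that holds one entry, the list of rows, each a list of 7 numbers: the shift along the tool's x, y, z in m, then the turn, a rotation vector about the tool's x, y, z in rad, then the closure, from -1 (fully open) to 1 (shut), so that 0 is half open. In form: [[[dx, dy, dz, wx, wy, wz, hand], ...]]. A call has 1 to 10 rows; each row is the pose to reach, as a shift and turn from the pose commanded when the call began, along the tool's axes at that moment; what a row does not reach only later rows make up. A row lasts 1/12 s, in which the tool goes at most 41.7 mm and 7.16 degrees, less where a joint would pass 70% of its speed; a pose out of reach is approached as far as the arm can. A call with a gripper value outside its range is refused whole. The fingers move at their own pace and stop on an object; "force" is the grip in N (left out, the last holds). Time passes only in rows, so rows that repeat a pose let the fingers close. It gives the time, the measured TCP pose, the force, the opening and the grip force at its end, in the units of the state.
- observe(): the state, without advancing time (a new reading comes with each control period).
- get_image(name): name is "scene" or "top" or "wrist"; returns the picture (420x560x3 uint8, red, green, blue); there is no depth.
- camera_params(name): a dict with "vertical_fov" (degrees; the focal length in pixels is half the picture's height over the tangent of half this angle, whatever the lens; pixels are square), "cx", "cy" (the principal point, pixels), "T" (4x4, takes a point from camera to world coordinates). Camera axes: x right, y down, z forward; pixel columns grow to the right and rows downward; lengths in m; the calibration is good to about 2 mm. A picture is of the moment at which its call begins: read the wrist's pose just before it. camera_params takes no time and is no camera call; for the wrist camera it gives the pose at the moment of the call.
- sign_off(): hands the job in; it is judged then, once.
Trained networks look in the newest picture that a camera, given by its name, has taken for a name from the list of things; names that differ only in an ending like _2 or _b are one class to them, and where a whole thing is asked for, a point or a joint stands for the part that bears it (a point fixed in the world has none). Each returns a list of dicts, best first, with "p" (0 to 1); they miss things now and then, are a little off and sometimes report something else, mostly with a low value. They report only what shows in the picture. A call takes as long as a camera call.
- silhouettes(query, camera): "mask" (420x560 bool, what is visible of it) and "pixel" ([column, row] in pixels, amid what is visible of it).
The state is a dict: "clock": time; "joints": joint angles; "dq": joint speeds; "joint_efforts": joint torques, N m; "position": TCP position; "ee_rot": TCP orientation; "force": force on the tool from outside, world axes, zero at the start; "ft_torque": the same for the moment, N m; "width": opening from 0.0 (shut) to 1.0 (fully open); "gripper_force": force on a finger pad.
Only numpy, scipy, OpenCV 4.12 (cv2) and the standard library are available. Lean on these libraries where they do the work, as an engineer would, in place of code of your own. Each camera call takes 0.05 s, during which the arm holds its last target. There are 200 camera calls.

### The job

Get the little tube kiln ready for a firing: slide its gate open, take every boat of glaze trials from the divided tray and lay it upright on the loading tongue, and pack the boats down the tube with the push rod, end to end, until the row bottoms out firmly against the closed end. Then put the push rod back in its rest as it lay and slide the gate fully shut, leaving the pots and tins round about alone.

Things in the scene. Friction and masses are not known exactly. Their poses are not given: they have to be found in the camera images.
- kiln: bench tube kiln, fixed: grey case 250 x 130 x 179 mm tall, from whose end a white ceramic tube (70 mm outside) stands out 40 mm. Origin on the table under the tube's mouth; x points level into the tube, y to the control-panel side, z up. Bore 55 mm across, axis 98 mm above the table; its flat floor (runway), 80 mm above the table and 41 mm wide between kerbs, ends at the closed end x = 255 mm
- tube_mouth (a point): middle of the runway floor at the mouth, 80 mm above the table. Outside it the runway goes on as an open loading tongue to the kiln's x = -101 mm: side kerbs 7 mm high, 54 mm apart, narrowing from x = -32 mm to 41 mm at the mouth; at the outer end a lip 7 mm high, 4 mm thick, with a 22 mm gap in the middle for the round rod head. It takes one boat, lengthwise, its middle at x = -61 mm
- gate (a joint): sliding gate before the mouth: 0 fully shut, 0.058 m fully open; opening, it slides along the kiln's -y (away from the panel side), and it stays where it is left (friction 1.5 N)
- gate_knob (a point): middle of the gate's upright black knob, 16 mm thick and 26 mm tall, 151 mm above the table, at the kiln's x = -8 mm and (gate shut) y = 41 mm. Grip its upper half from above, fingers along the gate: it stands on the end of a flat bar whose top is 13 mm below the knob's middle. The case, 28 mm higher than the knob's middle, begins 48 mm behind the knob
- tray: divided wooden tray 180 x 182 mm, fixed, 2 x 2 bays of about 81 x 82 mm; floor 6 mm above the table, partitions and rim 10 mm above the floor. Origin on the table under its middle
- boat_1: white alumina boat (open rectangular dish with three small glaze trials in it), 60 long (its x), 36 wide (its y), 26 mm tall, walls 4.5 mm, 80 g; origin in the middle of its underside, z up. 2 to 4 boats are there, each in a bay of the tray; all are alike and either end may go first
- boat_2: white alumina boat (open rectangular dish with three small glaze trials in it), 60 long (its x), 36 wide (its y), 26 mm tall, walls 4.5 mm, 80 g; origin in the middle of its underside, z up. 2 to 4 boats are there, each in a bay of the tray; all are alike and either end may go first
- boat_3: white alumina boat (open rectangular dish with three small glaze trials in it), 60 long (its x), 36 wide (its y), 26 mm tall, walls 4.5 mm, 80 g; origin in the middle of its underside, z up. 2 to 4 boats are there, each in a bay of the tray; all are alike and either end may go first
- boat_4: white alumina boat (open rectangular dish with three small glaze trials in it), 60 long (its x), 36 wide (its y), 26 mm tall, walls 4.5 mm, 80 g; origin in the middle of its underside, z up. 2 to 4 boats are there, each in a bay of the tray; all are alike and either end may go first
- rod: push rod 365 mm long, 200 g: square wooden handle 22 mm thick, 12 mm steel shaft, flat round head 26 mm wide. x runs along the rod to the head; origin on its axis, near its centre of mass. Handle from x = -85 to 55 mm, end cap to -109 mm, face of the head at x = 255 mm. Grip across the handle at the origin. Held level, its axis 2 to 5 mm above the bore axis, it meets the boats squarely
- rest: wooden rod rest 250 x 40 mm on the table, fixed; two forked posts hold the rod level, its axis 60 mm above the table, directly over the rest and pointing the same way; put back, the rod's origin is 60 mm above the rest's origin (on the table). The posts, 10 mm thick and 36 mm wide, stand at x = -68 and +140 mm
- oxide_tin: lidded tin 64 x 72 mm tall, bystander
- small_5: small brown pot 62 x 48 mm tall, bystander
- small_1: small pale green bowl 66 x 38 mm tall, bystander

How it is judged:
By the outcome, as a careful person would: the job done as asked, in the order asked, and still so for the second after the job is handed in, with the robot touching nothing.
Of boat_1, boat_2, boat_3, boat_4 only 2 to 4 are there at a start; the rules pass over those that are not, and their reading is None.
At some moment in a run one of boat_1, boat_2, boat_3, boat_4 may be knocked a few centimetres aside while the robot is not near it.
Once in a run the grip may slacken for a moment while it holds something.
It also fails if it takes over 210 s, if anything falls off the work surface, if the arm or the gripper's body presses on something with over 40 N, if the wrist force passes 120 N, or if a joint passes its speed limit or range.

## Working session

There is one attempt and no reset: what is moved stays moved. The work goes in short steps, Python scripts to look and compute and a tool call to move; the robot and the scene stay as the last step left them, time stands still between calls to the robot, and variables do not carry over. Pictures are saved under pics/ and viewed, at most 14 in all, crops included, and the job is handed in when it is done.

Besides the shell and the picture viewer there is one more tool, called after ">>>" as a command line: name --argument value ..., lists and objects as JSON in quotes. jog_arm: Moves the arm, as the interface text tells. Its arguments: {"type":"object","properties":{"motion":{"type":"array"},"force":{"type":"number"}},"required":["motion"]}

```bash
mkdir -p pics
cat > h.py <<'E'
import numpy as np, cv2
from cell import *
from scipy.spatial.transform import Rotation as R
def cam(n):
    c=camera_params(n); f=210/np.tan(np.radians(c['vertical_fov'])/2); return f,c['cx'],c['cy'],np.array(c['T'])
def ray(n,px,z,c=None):
    f,cx,cy,T=c or cam(n); px=np.atleast_2d(px).astype(float)
    d=np.c_[(px[:,0]-cx)/f,(px[:,1]-cy)/f,np.ones(len(px))]@T[:3,:3].T
    return T[:3,3]+d*((z-T[2,3])/d[:,2])[:,None]
def proj(n,P,c=None):
    f,cx,cy,T=c or cam(n); q=(np.atleast_2d(P)-T[:3,3])@T[:3,:3]
    return np.c_[q[:,0]/q[:,2]*f+cx,q[:,1]/q[:,2]*f+cy]
def save(n,name):
    im=get_image(n); cv2.imwrite('pics/'+name,im[:,:,::-1]); return im
E
python3 - <<'E'
from h import *
s=observe(); print({k:np.round(v,3) for k,v in s.items()}, grasp_offset)
for n in ('scene','top','wrist'):
    im=save(n,n+'0.png'); f,cx,cy,T=cam(n); print(n,f,cx,cy,np.round(T,3).tolist())
E
```

```text
{'clock': np.float64(0.0), 'joints': array([-1.221,  0.435,  0.025,  1.574, -0.012,  1.134, -0.075]), 'dq': array([-0.001,  0.002,  0.001, -0.   ,  0.   , -0.001, -0.   ]), 'joint_efforts': array([-0.0000e+00, -6.6785e+01,  9.8500e-01, -3.1447e+01, -6.1000e-02,
        4.3000e-02,  0.0000e+00]), 'position': array([0.273, 0.562, 0.226]), 'ee_rot': array([-7.050e-01, -3.061e+00,  2.000e-03]), 'force': array([-0.309, -0.137, -0.269]), 'ft_torque': array([-0.072, -0.011, -0.034]), 'gripper_force': np.float64(0.0), 'width': np.float64(0.999)} 0.0188
scene 525.5960402753889 285.4584616474417 207.2151573918246 [[0.56, -0.446, 0.698, -0.425], [-0.829, -0.303, 0.47, -0.415], [0.002, -0.842, -0.54, 0.822], [0.0, 0.0, 0.0, 1.0]]
top 412.15662360544115 283.6737906543603 217.99575637607754 [[-0.017, -0.996, 0.088, 0.378], [-1.0, 0.017, -0.009, 0.206], [0.007, -0.088, -0.996, 1.208], [0.0, 0.0, 0.0, 1.0]]
wrist 341.9788070222793 285.27013846762804 209.04727075563096 [[0.437, 0.862, 0.258, 0.204], [0.899, -0.419, -0.126, 0.595], [-0.001, 0.287, -0.958, 0.385], [0.0, 0.0, 0.0, 1.0]]
```

View pics/top0.png

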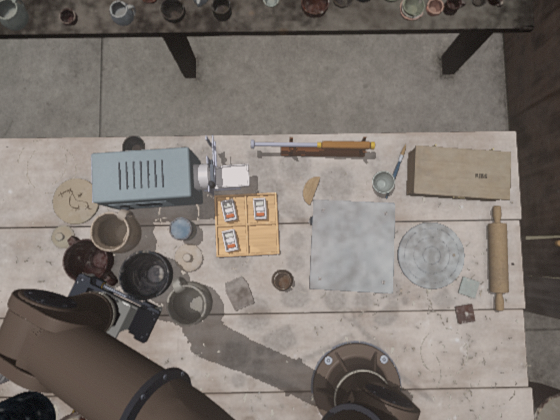

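View pics/scene0.png

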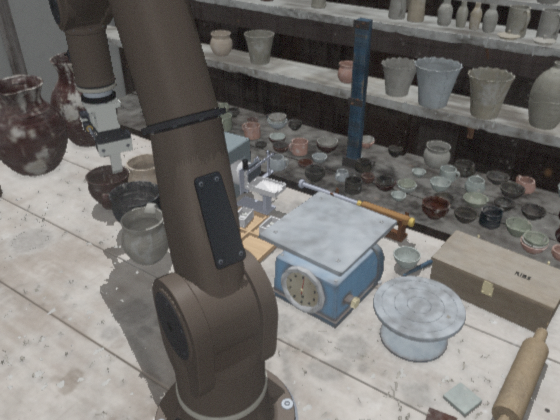

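The overhead picture shows the kiln at (150,178) with its mouth to the right at (205,177). The tongue is at (235,177), the tray at (247,225) with three boats, and the rod in its rest along (253..375,145). The scene camera is partly blocked by the arm.

Run:
```python
from h import *
im=get_image('top')
c=im[125:265,190:390]; c=cv2.resize(c,None,fx=4,fy=4,interpolation=cv2.INTER_CUBIC); cv2.imwrite('pics/c1.png',c[:,:,::-1])
for q,z in (('boat_1',.032),('rod',.06),('tray',.016),('rest',.05),('kiln',.179),('gate',.16),('oxide_tin',.07),('small_5',.048),('small_1',.038)):
    for d in silhouettes(q,'top'):
        if d['p']<.3: continue
        m=d['mask']; pts=np.argwhere(m)[:,::-1].astype(np.float32)
        r=cv2.minAreaRect(pts); print(q,round(d['p'],2),d['pixel'],m.sum(),'corners',np.round(ray('top',cv2.boxPoints(r),z)[:,:2],3).tolist())
```

```text
boat_1 0.7 [259.5, 208.3] 245 corners [[0.543, 0.283], [0.543, 0.248], [0.482, 0.249], [0.483, 0.284]]
boat_1 0.55 [230.3, 239.4] 280 corners [[0.448, 0.375], [0.455, 0.338], [0.396, 0.327], [0.389, 0.364]]
boat_1 0.51 [227.5, 208.7] 260 corners [[0.533, 0.38], [0.542, 0.343], [0.485, 0.329], [0.476, 0.367]]
rod 0.69 [327.3, 143.7] 726 corners [[0.682, 0.288], [0.706, 0.288], [0.696, -0.065], [0.673, -0.064]]
rod 0.44 [155.9, 177.6] 7572 corners [[0.673, 0.749], [0.718, 0.304], [0.538, 0.285], [0.495, 0.725]]
rod 0.3 [211.8, 175.3] 132 corners [[0.57, 0.408], [0.65, 0.402], [0.649, 0.384], [0.569, 0.39]]
tray 0.89 [247.7, 226.8] 3140 corners [[0.558, 0.399], [0.56, 0.214], [0.378, 0.212], [0.376, 0.395]]
tray 0.37 [285.6, 279.1] 370 corners [[0.336, 0.234], [0.335, 0.174], [0.276, 0.175], [0.277, 0.235]]
rest 0.9 [315.9, 149.5] 825 corners [[0.716, 0.202], [0.712, -0.042], [0.651, -0.04], [0.655, 0.203]]
kiln 0.56 [155.6, 178.8] 7692 corners [[0.641, 0.698], [0.697, 0.299], [0.527, 0.275], [0.473, 0.669]]
gate 0.56 [212.0, 177.3] 108 corners [[0.626, 0.393], [0.626, 0.378], [0.553, 0.374], [0.552, 0.389]]
oxide_tin 0.86 [182.2, 226.6] 519 corners [[0.486, 0.513], [0.485, 0.439], [0.424, 0.439], [0.425, 0.513]]
small_5 0.84 [283.6, 279.1] 385 corners [[0.337, 0.234], [0.336, 0.175], [0.278, 0.176], [0.279, 0.235]]
small_5 0.76 [384.7, 179.7] 416 corners [[0.613, -0.059], [0.612, -0.122], [0.549, -0.119], [0.55, -0.057]]
small_1 0.84 [283.6, 279.1] 385 corners [[0.337, 0.234], [0.336, 0.175], [0.278, 0.176], [0.279, 0.235]]
small_1 0.76 [384.7, 179.7] 416 corners [[0.615, -0.061], [0.614, -0.125], [0.55, -0.122], [0.551, -0.059]]
```

View pics/c1.png

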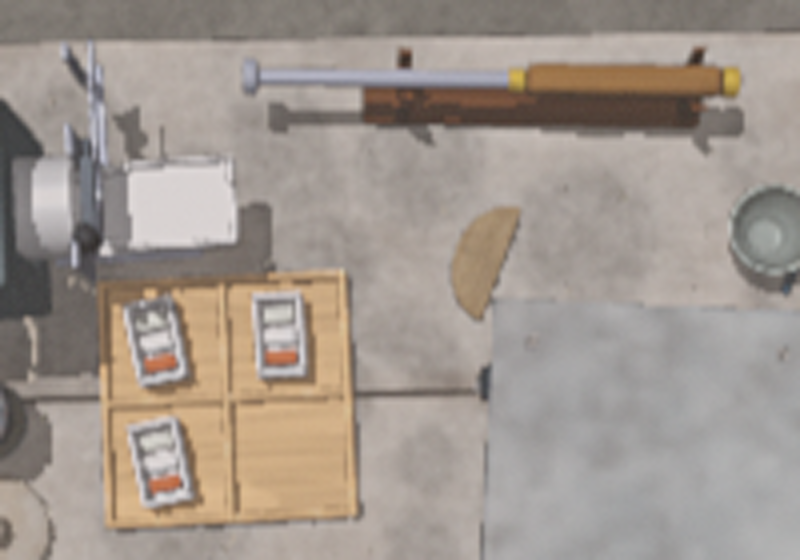

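The crop confirms three boats, in the bays at (157,340), (280,335) and (160,460) in crop pixels. The gate knob is at (87,236), and the rod points the same way as the tube. Next I'll get closer views with the wrist camera.

```bash
cat >> h.py <<'E'
def to(p,yaw,frm=None):
    """shift+turn in tool axes to TCP p, tool down with tool x at world angle yaw(deg); frm=(pos,rot)"""
    s=observe(); p0,r0=frm or (np.array(s['position']),R.from_rotvec(s['ee_rot']))
    a=np.radians(yaw); x=np.array([np.cos(a),np.sin(a),0]); z=np.array([0,0,-1]); r1=R.from_matrix(np.c_[x,np.cross(z,x),z])
    print('to',np.round(p,4),'->',np.round(r0.inv().apply(np.array(p)-p0),4).tolist(),np.round((r0.inv()*r1).as_rotvec(),4).tolist(),'from',np.round(p0,4))
    return np.array(p,float),r1
E
python3 -c "
from h import *
to([.55,.33,.36],90)"
```

```text
to [0.55 0.33 0.36] -> [-0.3502, -0.0876, -0.1333] [0.0, -0.0, 1.1179] from [0.2734 0.562  0.2267]
```

>>> jog_arm --motion '[[[0, 0, -0.133, 0, 0, 0.375, 0], [0, 0, -0.133, 0, 0, 0.375, 0], [0, 0, -0.133, 0, 0, 0.375, 0], [-0.35, -0.0875, -0.133, 0, 0, 1.118, 0], [-0.35, -0.0875, -0.133, 0, 0, 1.118, 0], [-0.35, -0.0875, -0.133, 0, 0, 1.118, 0], [-0.35, -0.0875, -0.133, 0, 0, 1.118, 0], [-0.35, -0.0875, -0.133, 0, 0, 1.118, 0], [-0.35, -0.0875, -0.133, 0, 0, 1.118, 0], [-0.35, -0.0875, -0.133, 0, 0, 1.118, 0]]]'

```text
clock: 1.48
position: [0.498, 0.3733, 0.3586]
ee_rot: [-2.23, -2.213, -0.001]
force: [0.5, 1.4, 0.4]
width: 0.504
gripper_force: 0.0
```

```bash
python3 -c "
from h import *
to([.55,.33,.36],90)"
```

```text
to [0.55 0.33 0.36] -> [-0.0429, 0.0523, -0.0014] [0.0004, -0.0005, -0.0074] from [0.498  0.3733 0.3586]
```

>>> jog_arm --motion '[[[-0.043, 0.052, 0, 0, 0, -0.007, 0], [-0.043, 0.052, 0, 0, 0, -0.007, 0], [-0.043, 0.052, 0, 0, 0, -0.007, 0], [-0.043, 0.052, 0, 0, 0, -0.007, 0]]]'

```text
clock: 1.82
position: [0.5502, 0.3298, 0.358]
ee_rot: [2.218, 2.224, -0.0]
force: [0.2, 0.8, -0.9]
width: 0.498
gripper_force: 0.0
```

Run:
```python
from h import *
s=observe(); print(s['position'],s['ee_rot'],s['dq'])
im=save('wrist','w1.png')
c=cam('wrist')
for q,z in (('boat_1',.032),('tray',.016),('gate',.16),('gate_knob',.164),('rod',.06)):
    for d in silhouettes(q,'wrist'):
        if d['p']<.3: continue
        m=d['mask']; pts=np.argwhere(m)[:,::-1].astype(np.float32)
        r=cv2.minAreaRect(pts); print(q,round(d['p'],2),d['pixel'],m.sum(),'corners',np.round(ray('wrist',cv2.boxPoints(r),z,c)[:,:2],4).tolist())
```

```text
[0.55016197 0.32980951 0.35802688] [ 2.21761739e+00  2.22449144e+00 -4.86668875e-04] [-0.04400684 -0.00829768 -0.0456008   0.0081863  -0.01097955  0.00093117
 -0.01247365]
boat_1 0.94 [257.9, 144.0] 1169 corners [[0.4752, 0.3698], [0.5346, 0.3818], [0.5421, 0.3451], [0.4814, 0.3326]]
boat_1 0.76 [195.2, 142.2] 1184 corners [[0.3887, 0.3661], [0.4539, 0.3783], [0.459, 0.342], [0.3924, 0.3293]]
boat_1 0.74 [212.1, 43.0] 2931 corners [[0.3964, 0.5042], [0.4559, 0.5364], [0.4996, 0.4697], [0.4384, 0.4345]]
boat_1 0.55 [260.2, 205.0] 1117 corners [[0.4811, 0.2891], [0.5408, 0.2936], [0.5437, 0.2512], [0.4824, 0.2466]]
tray 0.55 [225.5, 175.4] 11371 corners [[0.3743, 0.3951], [0.5536, 0.403], [0.5627, 0.2183], [0.3638, 0.2089]]
gate 0.72 [318.3, 128.0] 666 corners [[0.5547, 0.3925], [0.6246, 0.393], [0.6257, 0.378], [0.5549, 0.3776]]
gate_knob 0.87 [322.9, 127.2] 718 corners [[0.5546, 0.3927], [0.6248, 0.3931], [0.6258, 0.3784], [0.5548, 0.3779]]
gate_knob 0.67 [388.2, 223.2] 650 corners [[0.6542, 0.2434], [0.6493, 0.318], [0.6696, 0.3177], [0.6758, 0.243]]
rod 0.72 [389.6, 223.4] 655 corners [[0.6686, 0.1999], [0.6808, 0.2938], [0.7069, 0.2881], [0.6962, 0.1935]]
```

View pics/w1.png

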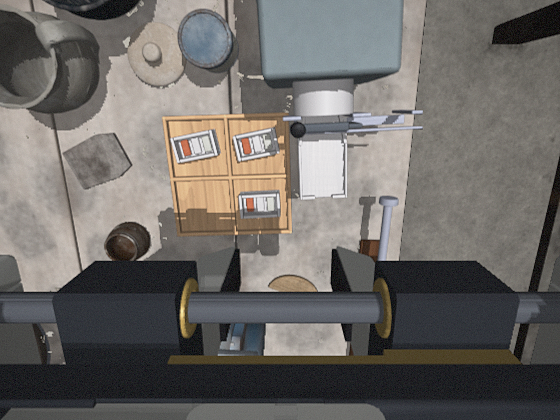

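The wrist picture shows the knob at (298,129), the tongue's outer end at about (302..346,197), boats at (195,146), (258,145) and (260,204), and the rod head at (389,201). I'll enlarge the kiln mouth for edges.

```bash
python3 -c "
from h import *
im=cv2.imread('pics/w1.png'); cv2.imwrite('pics/c2.png',cv2.resize(im[70:210,255:435],None,fx=4.2,fy=4.2,interpolation=cv2.INTER_CUBIC))"
```

```text
(no output)
```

View pics/c2.png

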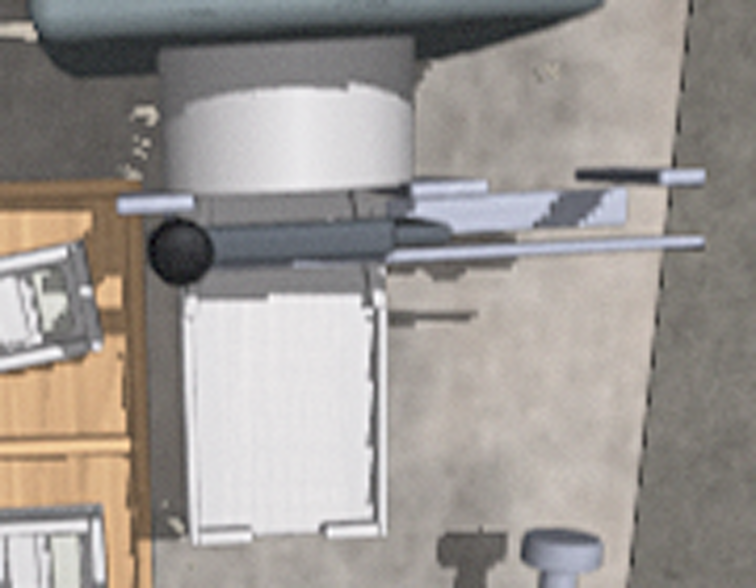

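Run:
```python
from h import *
c=cam('wrist')
A=lambda p,z:ray('wrist',np.array(p)/4.2+[255,70],z,c)[:,:2]
L=A([[184,293],[193,543]],.087);Rr=A([[386,285],[386,536]],.087);k=A([[180,250]],.164)[0];g=A([[251,535],[327,530]],.087)
print(L,Rr,k,g,sep='\n')
for e in (L,Rr): d=e[0]-e[1]; print('dir deg',np.degrees(np.arctan2(d[1],d[0])))
d=Rr[1]-L[1]; print('cross',np.degrees(np.arctan2(d[1],d[0])),np.linalg.norm(d))
# top: same points
t=lambda p,z:ray('top',np.array(p)/4+[190,125],z)[:,:2]
print('top knob',t([[87,235]],.164),'tongue end',t([[236,247],[233,158]],.087))
```

```text
[[0.56486867 0.37074595]
 [0.56924648 0.2945265 ]]
[[0.6243008  0.3736229 ]
 [0.62895214 0.29731439]]
[0.56051689 0.38774765]
[[0.58714017 0.2972516 ]
 [0.61058773 0.29906297]]
dir deg 93.28728603385139
dir deg 93.48811732764132
cross 2.6734248592561465 0.05977071142094098
top knob [[0.56064937 0.37932888]] tongue end [[0.56417296 0.28995046]
 [0.62626071 0.29140735]]
```

>>> jog_arm --motion '[[[-0.05, 0.045, 0.14, 0, 0, -0.055, 0], [-0.05, 0.045, 0.14, 0, 0, -0.055, 0], [-0.05, 0.045, 0.14, 0, 0, -0.055, 0], [-0.05, 0.045, 0.14, 0, 0, -0.055, 0], [-0.05, 0.045, 0.14, 0, 0, -0.055, 0], [-0.05, 0.045, 0.14, 0, 0, -0.055, 0], [-0.05, 0.045, 0.14, 0, 0, -0.055, 0], [-0.05, 0.045, 0.14, 0, 0, -0.055, 0]]]'

```text
clock: 2.78
position: [0.5946, 0.2839, 0.2204]
ee_rot: [2.149, 2.291, 0.006]
force: [-0.7, 1.2, 0.6]
width: 0.498
gripper_force: 0.0
```

Run:
```python
from h import *
s=observe(); print(s['position'],s['ee_rot'],np.abs(s['dq']).max())
im=save('wrist','w2.png'); np.save('w2.npy',cam('wrist')[3])
c=cv2.resize(im[0:270,180:480],None,fx=2.6,fy=2.2,interpolation=cv2.INTER_CUBIC);cv2.imwrite('pics/c3.png',c[:,:,::-1])
```

```text
[0.59455211 0.28391535 0.22043902] [2.14923688 2.29096054 0.00563331] 0.004729307855047965
```

View pics/c3.png

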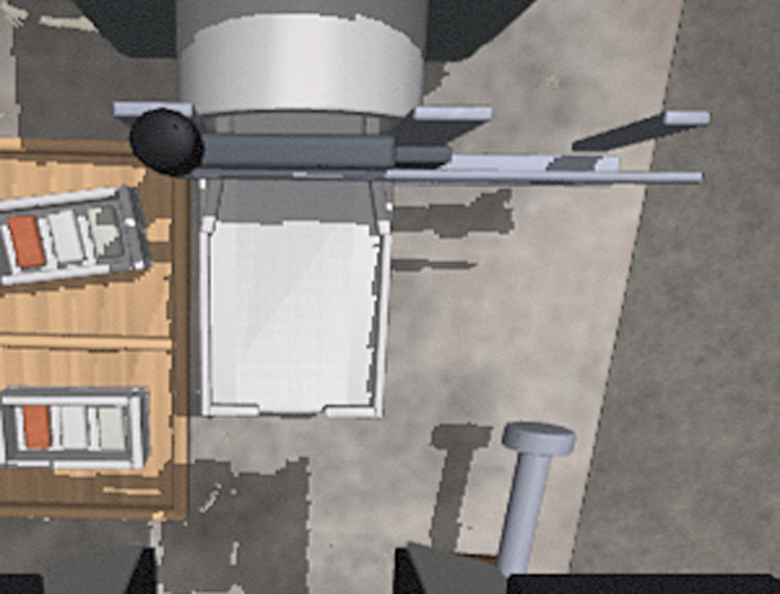

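Run:
```python
from h import *
c=cam('wrist')
A=lambda p,z:ray('wrist',np.array(p)/[2.6,2.2]+[180,0],z,c)[:,:2]
P=A([[203,415],[382,415],[207,222],[388,220],[259,408],[323,408]],.087)
print(P.round(4).tolist())
for i,j in ((2,0),(3,1),(1,0),(5,4)):
    d=P[i]-P[j]; print(np.degrees(np.arctan2(d[1],d[0])),np.linalg.norm(d))
e=(P[0]+P[1])/2; print('end',e, (P[4]+P[5])/2)
print('knob',A([[167,142]],.164),A([[167,142]],.155),'gate mouth tube edges',A([[181,110],[422,104]],.098))
print('rod head',A([[539,432]],.062),A([[503,440],[574,437]],.06))
s=observe(); x=R.from_rotvec(s['ee_rot']).as_matrix()[:,0]; print(np.degrees(np.arctan2(x[1],x[0])))
```

```text
[[0.5709, 0.2903], [0.6312, 0.2941], [0.5691, 0.3637], [0.6258, 0.368], [0.5896, 0.2944], [0.6111, 0.2957]]
91.40635311162407 0.07338191946764704
94.20011881028472 0.07410317077758508
3.616430534821658 0.06037549921986175
3.618968195123232 0.021528217501106124
end [0.60106673 0.29223892] [0.60035093 0.29505062]
knob [[0.56454248 0.38224856]] [[0.56351961 0.3831994 ]] gate mouth tube edges [[0.56078685 0.3996595 ]
 [0.6304223  0.40607045]]
rod head [[0.69339099 0.28465366]] [[0.68118994 0.27973248]
 [0.70740081 0.28275257]]
93.65772301846448
```

The crop shows the tongue lip corners at (203,415) and (382,415), the knob at (167,142) and the rod head at (539,437). The tube axis has a yaw of about 93.4°, and the gate already looks about 9 mm open. I'm going for the knob.

>>> jog_arm --motion '[[[0.103, -0.026, 0, 0, 0, 0, 0], [0.103, -0.026, 0, 0, 0, 0, 0], [0.103, -0.026, 0, 0, 0, 0, 0], [0.103, -0.026, 0, 0, 0, 0, 0], [0.103, -0.026, 0.03, 0, 0, 0, 0], [0.103, -0.026, 0.06, 0, 0, 0, 0], [0.103, -0.026, 0.076, 0, 0, 0, 0], [0.103, -0.026, 0.076, 0, 0, 0, 0], [0.103, -0.026, 0.076, 0, 0, 0, 0]]]'

```text
clock: 3.58
position: [0.5618, 0.3837, 0.1431]
ee_rot: [-2.151, -2.29, -0.001]
force: [-1.3, -0.2, 0.9]
width: 0.498
gripper_force: 0.0
```

>>> jog_arm --motion '[[[0, 0, 0, 0, 0, 0, 0.5], [0, 0, 0, 0, 0, 0, 0.8], [0, 0, 0, 0, 0, 0, 0.8], [0, 0, 0, 0, 0, 0, 0.8], [0, 0, 0, 0, 0, 0, 0.8], [0, 0, 0, 0, 0, 0, 0.8]]]' --force 15

```text
clock: 4.08
position: [0.5622, 0.3833, 0.1428]
ee_rot: [2.152, 2.289, 0.002]
force: [-0.9, 0.2, 2.5]
width: 0.17
gripper_force: 15.0
```

>>> jog_arm --motion '[[[0, 0.01, 0, 0, 0, 0, 0.8], [0, 0.02, 0, 0, 0, 0, 0.8], [0, 0.03, 0, 0, 0, 0, 0.8], [0, 0.04, 0, 0, 0, 0, 0.8], [0, 0.045, 0, 0, 0, 0, 0.8], [0, 0.048, 0, 0, 0, 0, 0.8], [0, 0.048, 0, 0, 0, 0, 0.8]]]'

```text
clock: 4.67
position: [0.6111, 0.3858, 0.1428]
ee_rot: [2.152, 2.288, 0.002]
force: [1.9, -0.7, 4.6]
width: 0.165
gripper_force: 15.0
```

>>> jog_arm --motion '[[[0, 0.002, 0, 0, 0, 0, 0.8], [0, 0.004, 0, 0, 0, 0, 0.8], [0, 0.004, 0, 0, 0, 0, 0.8]]]'

```text
clock: 4.92
position: [0.6123, 0.3859, 0.1427]
ee_rot: [-2.15, -2.288, 0.004]
force: [-7.8, -3.5, 11.2]
width: 0.171
gripper_force: 15.0
```

>>> jog_arm --motion '[[[0, -0.002, 0, 0, 0, 0, 0.8], [0, -0.002, 0, 0, 0, 0, 0.2], [0, -0.002, 0, 0, 0, 0, 0.2], [0, -0.002, 0, 0, 0, 0, 0.2], [0, -0.002, -0.04, 0, 0, 0, 0.2], [0, -0.002, -0.08, 0, 0, 0, 0], [0, -0.002, -0.08, 0, 0, 0, 0]]]'

```text
clock: 5.5
position: [0.6151, 0.3878, 0.2305]
ee_rot: [2.15, 2.287, 0.017]
force: [1.2, 0.0, 2.1]
width: 0.479
gripper_force: 0.0
```

>>> jog_arm --motion '[[[-0.15, -0.08, -0.1, 0, 0, 0, 0], [-0.15, -0.08, -0.1, 0, 0, 0, 0], [-0.15, -0.08, -0.1, 0, 0, 0, 0], [-0.15, -0.08, -0.1, 0, 0, 0, 0], [-0.15, -0.08, -0.1, 0, 0, 0, 0], [-0.15, -0.08, -0.1, 0, 0, 0, 0], [-0.15, -0.08, -0.1, 0, 0, 0, 0], [-0.15, -0.08, -0.1, 0, 0, 0, 0]]]'

```text
clock: 6.17
position: [0.5411, 0.2324, 0.3219]
ee_rot: [-2.15, -2.289, -0.001]
force: [-0.0, 0.1, -0.4]
width: 0.501
gripper_force: 0.0
```

```bash
cat >> h.py <<'E'
def boats(n='wrist',z=.032):
    im=get_image(n); c=cam(n); out=[]
    for d in silhouettes('boat_1',n):
        m=d['mask'].astype(np.uint8)
        if d['p']<.3: continue
        pts=np.argwhere(m)[:,::-1]; W=ray(n,pts,z,c)[:,:2]
        (x,y),(w,h),a=cv2.minAreaRect((W*1000).astype(np.float32))
        if w<h: a+=90
        a=(a+90)%180-90; out.append((x/1000,y/1000,a)); print('boat p%.2f c=(%.4f,%.4f) size %.0fx%.0f long axis %.1f deg'%(d['p'],x/1000,y/1000,max(w,h),min(w,h),a))
    return im,c,out
E
python3 - <<'E'
from h import *
s=observe(); print(s['position'],s['ee_rot'])
im,c,o=boats(); cv2.imwrite('pics/w3.png',im[:,:,::-1])
for d in silhouettes('gate','wrist')[:1]: print(d['p'],d['pixel'])
E
```

```text
[0.54105971 0.23242246 0.32191656] [-2.15028672e+00 -2.28943996e+00 -8.25918893e-04]
boat p0.78 c=(0.4247,0.3509) size 63x38 long axis 11.7 deg
boat p0.77 c=(0.5134,0.2659) size 61x37 long axis 3.7 deg
boat p0.70 c=(0.5096,0.3538) size 61x40 long axis 12.2 deg
0.56 [398.7, 22.1]
```

View pics/w3.png

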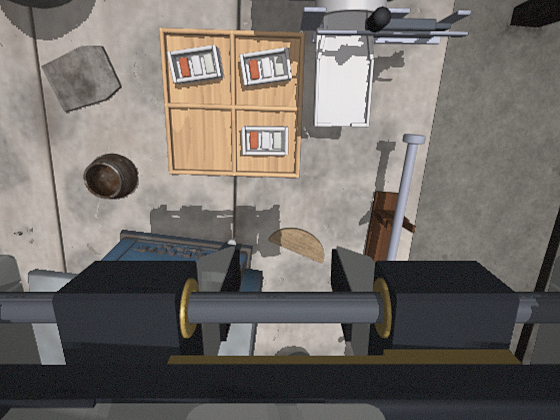

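The gate is now open, with the knob at (378,18). The three boats are at (195,66), (264,68) and (264,141) in the picture, and they match the network poses. I'll take the nearest-end boat A first.

```bash
cat >> h.py <<'E'
M=np.array([.5947,.3945]); KY=93.4; u=np.array([np.cos(np.radians(KY)),np.sin(np.radians(KY))]); v=np.array([-u[1],u[0]])
def K(x,y,z): return np.r_[M+x*u+y*v,z]
E
python3 - <<'E'
from h import *
f=to([.5134,.2659,.10],183.7)
f=to([.5134,.2659,.019],183.7,f)
f=to([.5134,.2659,.17],183.7,f)
f=to(K(-.061,0,.17),KY,f)
T=np.load('w2.npy'); c=cam('wrist'); c=(c[0],c[1],c[2],T)
for z in (.05,.1,.15): print(ray('wrist',np.array([115,108])/[2.6,2.2]+[180,0],z,c))
print(observe()['joints'])
E
```

```text
to [0.5134 0.2659 0.1   ] -> [0.0349, -0.025, 0.2209] [-0.0019, -0.0008, -1.5717] from [0.5409 0.2329 0.3209]
to [0.5134 0.2659 0.019 ] -> [0.0, 0.0, 0.081] [0.0, 0.0, 0.0] from [0.5134 0.2659 0.1   ]
to [0.5134 0.2659 0.17  ] -> [0.0, 0.0, -0.151] [0.0, 0.0, 0.0] from [0.5134 0.2659 0.019 ]
to [0.5983 0.3336 0.17  ] -> [-0.0891, 0.0621, 0.0] [0.0, 0.0, 1.576] from [0.5134 0.2659 0.17  ]
[[0.53360397 0.40579423 0.05      ]]
[[0.54201441 0.39876702 0.1       ]]
[[0.55042486 0.39173981 0.15      ]]
[-0.77191249  0.32027905  0.37987794  1.53872509 -0.12109973  1.30770724
 -0.31411899]
```

>>> jog_arm --motion '[[[0.035, -0.025, 0.12, 0, 0, -1.2, -0.2], [0.035, -0.025, 0.12, 0, 0, -1.2, -0.2], [0.035, -0.025, 0.12, 0, 0, -1.2, -0.2], [0.035, -0.025, 0.12, 0, 0, -1.2, -0.2], [0.035, -0.025, 0.12, 0, 0, -1.2, -0.2], [0.035, -0.025, 0.12, 0, 0, -1.2, -0.2], [0.035, -0.025, 0.12, 0, 0, -1.2, -0.2], [0.035, -0.025, 0.12, 0, 0, -1.2, -0.2], [0.035, -0.025, 0.12, 0, 0, -1.2, -0.2], [0.035, -0.025, 0.12, 0, 0, -1.2, -0.2]]]'

```text
clock: 7.15
position: [0.5139, 0.2657, 0.201]
ee_rot: [-0.471, -3.105, 0.001]
force: [0.2, -0.0, -0.2]
width: 0.601
gripper_force: 0.0
```

>>> jog_arm --motion '[[[0, 0, 0.03, 0, 0, -0.12, -0.2], [0, 0, 0.06, 0, 0, -0.24, -0.2], [0, 0, 0.1, 0, 0, -0.372, -0.2], [0, 0, 0.1, 0, 0, -0.372, -0.2], [0, 0, 0.1, 0, 0, -0.372, -0.2], [0, 0, 0.1, 0, 0, -0.372, -0.2]]]'

```text
clock: 7.65
position: [0.5147, 0.2656, 0.1032]
ee_rot: [-0.093, 3.14, 0.001]
force: [1.2, -0.4, 0.2]
width: 0.6
gripper_force: 0.0
```

Run:
```python
from h import *
print(observe()['ee_rot'])
boats()
f=to([.5134,.2659,.019],183.7)
```

```text
[-9.31625470e-02  3.13992782e+00  6.26532064e-04]
boat p0.93 c=(0.5114,0.2663) size 65x36 long axis 2.3 deg
boat p0.81 c=(0.5081,0.3522) size 67x43 long axis 12.6 deg
to [0.5134 0.2659 0.019 ] -> [0.0023, -0.0001, 0.0853] [0.0016, 0.0029, -0.004] from [0.5154 0.266  0.1043]
```

>>> jog_arm --motion '[[[0.002, 0, 0.03, 0, 0, 0, -0.2], [0.002, 0, 0.06, 0, 0, 0, -0.2], [0.002, 0, 0.08, 0, 0, 0, -0.2], [0.002, 0, 0.085, 0, 0, 0, -0.2], [0.002, 0, 0.085, 0, 0, 0, -0.2], [0.002, 0, 0.085, 0, 0, 0, 0.3], [0.002, 0, 0.085, 0, 0, 0, 0.3], [0.002, 0, 0.085, 0, 0, 0, 0.3], [0.002, 0, 0.085, 0, 0, 0, 0.3], [0.002, 0, 0.085, 0, 0, 0, 0.3]]]' --force 25

```text
clock: 8.58
position: [0.5131, 0.2655, 0.0187]
ee_rot: [-0.099, 3.138, 0.002]
force: [-0.4, -0.7, 8.4]
width: 0.389
gripper_force: 25.0
```

>>> jog_arm --motion '[[[0, 0, -0.03, 0, 0, 0, 0.5], [0, 0, -0.07, 0, 0, 0, 0.5], [0, 0, -0.11, 0, 0, 0, 0.5], [0, 0, -0.151, 0, 0, 0, 0.5], [0, 0, -0.151, 0, 0, 0.12, 0.5], [0, 0, -0.151, 0, 0, 0.24, 0.5], [0, 0, -0.151, 0, 0, 0.36, 0.5], [0, 0, -0.151, 0, 0, 0.48, 0.5], [0, 0, -0.151, 0, 0, 0.6, 0.5], [0, 0, -0.151, 0, 0, 0.6, 0.5]]]' --force 35

```text
clock: 9.42
position: [0.512, 0.2649, 0.1687]
ee_rot: [0.842, 3.026, 0.001]
force: [-0.7, -0.0, -0.1]
width: 0.388
gripper_force: 35.0
```

Run:
```python
from h import *
f=to(K(-.061,0,.17),KY)
f=to(K(-.061,0,.094),KY,f)
```

```text
to [0.5983 0.3336 0.17  ] -> [-0.0385, 0.1034, -0.0013] [0.0005, -0.0001, 0.969] from [0.512  0.2649 0.1687]
to [0.5983 0.3336 0.094 ] -> [0.0, 0.0, 0.076] [0.0, 0.0, 0.0] from [0.5983 0.3336 0.17  ]
```

>>> jog_arm --motion '[[[-0.0385, 0.1035, 0, 0, 0, 0.969, 0.5], [-0.0385, 0.1035, 0, 0, 0, 0.969, 0.5], [-0.0385, 0.1035, 0, 0, 0, 0.969, 0.5], [-0.0385, 0.1035, 0, 0, 0, 0.969, 0.5], [-0.0385, 0.1035, 0, 0, 0, 0.969, 0.5], [-0.0385, 0.1035, 0, 0, 0, 0.969, 0.5], [-0.0385, 0.1035, 0, 0, 0, 0.969, 0.5], [-0.0385, 0.1035, 0, 0, 0, 0.969, 0.5], [-0.0385, 0.1035, 0, 0, 0, 0.969, 0.5], [-0.0385, 0.1035, 0, 0, 0, 0.969, 0.5]]]'

```text
clock: 10.25
position: [0.598, 0.3341, 0.1682]
ee_rot: [2.141, 2.299, -0.0]
force: [0.8, 0.3, -1.7]
width: 0.39
gripper_force: 35.0
```

Run:
```python
from h import *
im=save('wrist','w4.png')
to(K(-.061,0,.094),KY)
```

```text
to [0.5983 0.3336 0.094 ] -> [-0.0005, 0.0003, 0.0742] [-0.0002, 0.0, 0.0113] from [0.598  0.3341 0.1682]
```

View pics/w4.png

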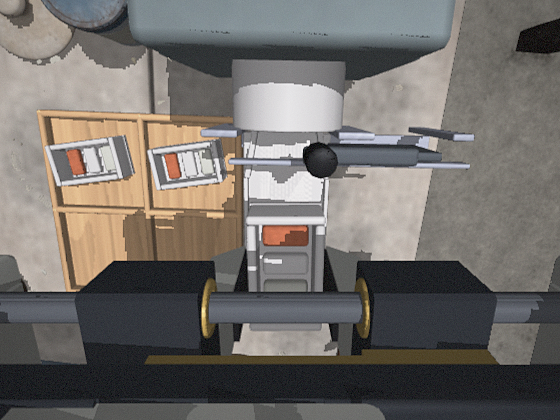

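The boat is held level at (287,265) and lines up with the tongue, whose edges are at columns 245 and 328. I'll lower it now.

>>> jog_arm --motion '[[[0, 0, 0.03, 0, 0, 0.011, 0.5], [0, 0, 0.055, 0, 0, 0.011, 0.5], [0, 0, 0.066, 0, 0, 0.011, 0.5], [0, 0, 0.07, 0, 0, 0.011, 0.5], [0, 0, 0.073, 0, 0, 0.011, 0.5], [0, 0, 0.073, 0, 0, 0.011, 0.5], [0, 0, 0.073, 0, 0, 0.011, 0.5]]]'

```text
clock: 10.88
position: [0.599, 0.3344, 0.0965]
ee_rot: [2.16, 2.281, 0.003]
force: [-0.5, 0.7, -0.6]
width: 0.388
gripper_force: 35.0
```

>>> jog_arm --motion '[[[0, 0, 0.001, 0, 0, 0, 0.5], [0, 0, 0.002, 0, 0, 0, 0.5], [0, 0, 0.003, 0, 0, 0, 0.5], [0, 0, 0.003, 0, 0, 0, 0.5]]]'

```text
clock: 11.22
position: [0.5985, 0.3343, 0.0928]
ee_rot: [2.16, 2.281, 0.002]
force: [-0.1, -0.6, 2.2]
width: 0.386
gripper_force: 35.0
```

>>> jog_arm --motion '[[[0, 0, 0, 0, 0, 0, 0.1], [0, 0, 0, 0, 0, 0, -0.2], [0, 0, 0, 0, 0, 0, -0.2], [0, 0, 0, 0, 0, 0, -0.2], [0, 0, -0.02, 0, 0, 0, -0.2], [0, 0, -0.06, 0, 0, 0, -0.2], [0, 0, -0.1, 0, 0, 0, -0.2], [0, 0, -0.14, 0, 0, 0, -0.2]]]'

```text
clock: 11.88
position: [0.5978, 0.3337, 0.2335]
ee_rot: [-2.161, -2.28, 0.002]
force: [1.3, 0.5, -0.1]
width: 0.597
gripper_force: 0.0
```

Run:
```python
from h import *
im=save('wrist','w5.png')
boats(z=.106)
to([.685,-.02,.30],88.5)
```

```text
boat p0.96 c=(0.5991,0.3358) size 64x36 long axis -86.2 deg
boat p0.81 c=(0.5292,0.3671) size 51x29 long axis 11.7 deg
boat p0.55 c=(0.4625,0.3651) size 55x28 long axis 12.2 deg
to [ 0.685 -0.02   0.3  ] -> [-0.3585, 0.0661, -0.0645] [0.0062, -0.0037, 0.0798] from [0.6002 0.3347 0.2363]
```

>>> jog_arm --motion '[[[-0.3585, 0.066, -0.064, 0, 0, 0.08, -0.2], [-0.3585, 0.066, -0.064, 0, 0, 0.08, -0.2], [-0.3585, 0.066, -0.064, 0, 0, 0.08, -0.2], [-0.3585, 0.066, -0.064, 0, 0, 0.08, -0.2], [-0.3585, 0.066, -0.064, 0, 0, 0.08, -0.2], [-0.3585, 0.066, -0.064, 0, 0, 0.08, -0.2], [-0.3585, 0.066, -0.064, 0, 0, 0.08, -0.2], [-0.3585, 0.066, -0.064, 0, 0, 0.08, -0.2], [-0.3585, 0.066, -0.064, 0, 0, 0.08, -0.2], [-0.3585, 0.066, -0.064, 0, 0, 0.08, -0.2]]]'

```text
clock: 12.87
position: [0.6836, -0.0316, 0.2966]
ee_rot: [2.259, 2.176, -0.006]
force: [0.2, -1.2, 0.2]
width: 0.599
gripper_force: 0.0
```

Run:
```python
from h import *
im=save('wrist','w6.png'); print(observe()['position'],observe()['dq'].round(3))
c=cam('wrist')
for d in silhouettes('rod','wrist'):
    if d['p']<.3: continue
    W=ray('wrist',np.argwhere(d['mask'])[:,::-1],.06,c)[:,:2]
    (x,y),(w,h),a=cv2.minAreaRect((W*1000).astype(np.float32)); print(d['p'],x,y,w,h,a, W[:,1].min(),W[:,1].max())
    l=cv2.fitLine(W.astype(np.float32),cv2.DIST_L2,0,1e-4,1e-4).ravel(); print(l)
to([.685,.033,.15],88.5)
```

```text
[ 0.68329244 -0.02687418  0.29574733] [-0.064  0.001 -0.07   0.02  -0.025 -0.006 -0.028]
0.63 686.6585083007812 45.78301239013672 214.74429321289062 22.820932388305664 88.70796966552734 -0.06168185302389528 0.15325056251625374
[0.022935   0.99973696 0.6864159  0.04358648]
to [0.685 0.033 0.15 ] -> [0.0561, 0.0004, 0.1451] [-0.0012, 0.0007, -0.0042] from [ 0.6831 -0.023   0.2951]
```

View pics/w6.png

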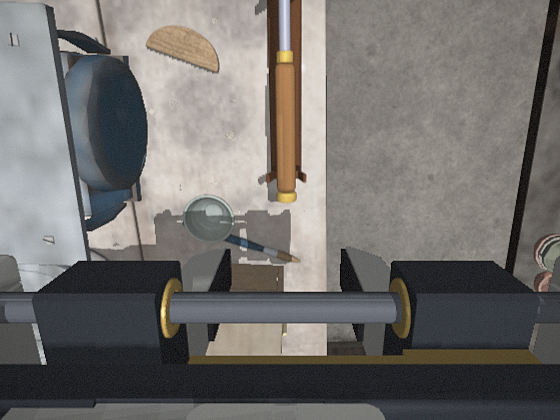

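The picture shows the rod handle from its end cap at (287,202) to the front band at (285,50). The rear post is at row 177, and nothing stands where the fingers will go.

Run:
```python
from h import *
c=cam('wrist')
for p,z in (((285,50),.066),((286,62),.068),((287,192),.066),((287,203),.06),((287,177),.06)): print(p,ray('wrist',p,z,c)[0].round(4))
d=[d for d in silhouettes('rest','wrist') if d['p']>.3]
for e in d:
    W=ray('wrist',np.argwhere(e['mask'])[:,::-1],.03,c)[:,:2]; print(e['p'],W.min(0),W.max(0))
```

```text
(285, 50) [0.6871 0.11   0.066 ]
(286, 62) [0.6878 0.0982 0.068 ]
(287, 192) [ 0.6849 -0.0419  0.066 ]
(287, 203) [ 0.6845 -0.0569  0.06  ]
(287, 177) [ 0.6854 -0.0253  0.06  ]
0.9 [ 0.66115558 -0.03704474] [0.70676774 0.16595091]
```

Run:
```python
from h import *
for i in range(6): im=get_image('wrist')
c=cam('wrist'); print(observe()['position'], np.abs(observe()['dq']).max())
for d in silhouettes('rod','wrist'):
    if d['p']<.3: continue
    W=ray('wrist',np.argwhere(d['mask'])[:,::-1],.06,c)[:,:2]; print(d['p'],W[:,1].min(),cv2.fitLine(W.astype(np.float32),cv2.DIST_L2,0,1e-4,1e-4).ravel())
# wood extent along image column near axis
hsv=cv2.cvtColor(im,cv2.COLOR_RGB2HSV)
col=im[:,288].astype(int); 
for r in range(20,215,1):
    if np.abs(col[r]-col[r-1]).sum()>60: print(r,col[r-1],col[r],ray('wrist',(288,r),.065,c)[0].round(4)[:2])
```

```text
[ 0.68324262 -0.0188255   0.29589046] 0.005878505258355578
0.59 -0.0679751868381554 [0.02771614 0.99961585 0.68737894 0.04378087]
66 [204 210 231] [203 180 158] [0.6894 0.0991]
67 [203 180 158] [237 207 101] [0.6894 0.0981]
77 [239 210 113] [203 169  93] [0.6892 0.0882]
78 [203 169  93] [104  87  50] [0.6891 0.0872]
80 [116  84  59] [161 115  75] [0.6891 0.0852]
204 [142 103  73] [108  83  59] [ 0.6861 -0.0526]
206 [103  88  52] [164 137  73] [ 0.6861 -0.055 ]
207 [164 137  73] [228 194 107] [ 0.6861 -0.0563]
```

Run:
```python
from h import *
f=to([.687,.032,.042],88.4)
```

```text
to [0.687 0.032 0.042] -> [0.0512, 0.0026, 0.254] [-0.0003, -0.0003, 0.0034] from [ 0.6833 -0.0192  0.296 ]
```

>>> jog_arm --motion '[[[0.051, 0.0025, 0.04, 0, 0, 0.003, -0.2], [0.051, 0.0025, 0.08, 0, 0, 0.003, -0.2], [0.051, 0.0025, 0.12, 0, 0, 0.003, -0.2], [0.051, 0.0025, 0.15, 0, 0, 0.003, -0.2], [0.051, 0.0025, 0.18, 0, 0, 0.003, -0.2], [0.051, 0.0025, 0.21, 0, 0, 0.003, -0.2], [0.051, 0.0025, 0.235, 0, 0, 0.003, -0.2], [0.051, 0.0025, 0.254, 0, 0, 0.003, -0.2], [0.051, 0.0025, 0.254, 0, 0, 0.003, -0.2], [0.051, 0.0025, 0.254, 0, 0, 0.003, -0.2]]]'

```text
clock: 14.2
position: [0.6866, 0.0309, 0.0416]
ee_rot: [-2.252, -2.189, 0.002]
force: [0.0, -0.1, -0.4]
width: 0.601
gripper_force: 0.0
```

>>> jog_arm --motion '[[[0, 0, 0, 0, 0, 0, 0.3], [0, 0, 0, 0, 0, 0, 0.7], [0, 0, 0, 0, 0, 0, 0.7], [0, 0, 0, 0, 0, 0, 0.7], [0, 0, 0, 0, 0, 0, 0.7], [0, 0, 0, 0, 0, 0, 0.7]]]' --force 40

```text
clock: 14.7
position: [0.6873, 0.0306, 0.0428]
ee_rot: [2.253, 2.189, 0.001]
force: [-2.0, 0.0, 4.0]
width: 0.236
gripper_force: 40.0
```

Run:
```python
from h import *
s=observe(); print(s['position'].round(4),s['ee_rot'].round(4))
x=R.from_rotvec(s['ee_rot']).as_matrix()[:,0]; print('yaw',np.degrees(np.arctan2(x[1],x[0])))
f=to([*s['position'][:2],.16],88.4)
f=to(K(-.061-.030-.255-.015,0,.16),KY,f)
f=to(K(-.361,0,.083),KY,f)
f=to(K(-.361+.015+.075,0,.083),KY,f)
```

```text
[0.6873 0.0306 0.0428] [2.2532e+00 2.1890e+00 8.0000e-04]
yaw 88.34250410347988
to [0.6873 0.0306 0.16  ] -> [0.0, 0.0001, -0.1172] [0.0005, -0.0002, -0.001] from [0.6873 0.0306 0.0428]
to [0.6161 0.0341 0.16  ] -> [0.0015, -0.0713, 0.0] [0.0, 0.0, -0.0873] from [0.6873 0.0306 0.16  ]
to [0.6161 0.0341 0.083 ] -> [0.0, 0.0, 0.077] [0.0, 0.0, 0.0] from [0.6161 0.0341 0.16  ]
to [0.6108 0.124  0.083 ] -> [0.09, 0.0, 0.0] [0.0, 0.0, 0.0] from [0.6161 0.0341 0.083 ]
```

Run:
```python
from h import *
for z in (.05,.1,.15,.2,.25): print(z,ray('wrist',[(48,5),(62,100),(78,240)],z)[:,:2].round(3).tolist(),ray('top',[(313,200),(394,203)],z)[:,:2].round(3).tolist())
```

```text
0.05 [[0.598, 0.148], [0.595, 0.112], [0.589, 0.049]] [[0.529, 0.112], [0.517, -0.118]]
0.1 [[0.628, 0.134], [0.626, 0.111], [0.622, 0.068]] [[0.523, 0.116], [0.511, -0.104]]
0.15 [[0.658, 0.121], [0.657, 0.109], [0.655, 0.087]] [[0.516, 0.12], [0.505, -0.09]]
0.2 [[0.688, 0.107], [0.688, 0.107], [0.688, 0.106]] [[0.51, 0.124], [0.499, -0.076]]
0.25 [[0.718, 0.094], [0.719, 0.105], [0.721, 0.125]] [[0.503, 0.128], [0.493, -0.062]]
```

Run:
```python
from h import *
for z in (.05,.1,.12,.14,.16,.18,.2): print(z,[proj('scene',ray('top',p,z)).round(0).tolist() for p in ((313,200),(394,203))])
im=get_image('scene'); cv2.imwrite('pics/s2.png',cv2.resize(im[150:300,200:460],None,fx=3,fy=3,interpolation=cv2.INTER_CUBIC)[:,:,::-1])
```

```text
0.05 [[[323.0, 233.0]], [[406.0, 268.0]]]
0.1 [[[322.0, 217.0]], [[402.0, 250.0]]]
0.12 [[[321.0, 210.0]], [[401.0, 242.0]]]
0.14 [[[320.0, 204.0]], [[399.0, 235.0]]]
0.16 [[[319.0, 197.0]], [[397.0, 227.0]]]
0.18 [[[318.0, 190.0]], [[396.0, 219.0]]]
0.2 [[[317.0, 183.0]], [[394.0, 211.0]]]
```

View pics/s2.png

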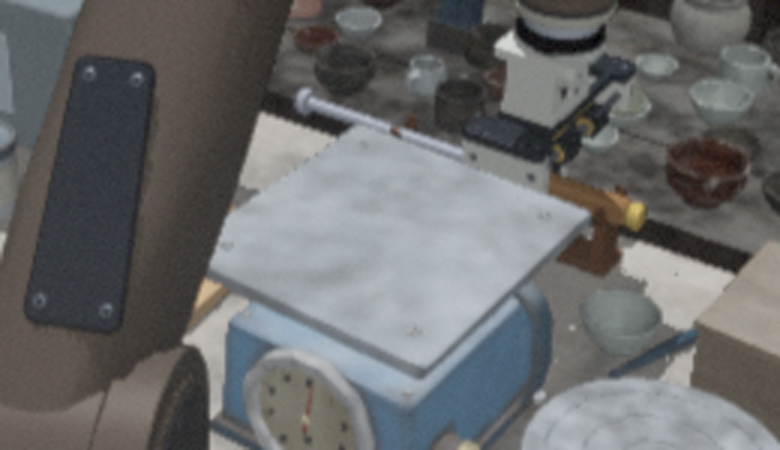

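The crop shows the scale's plate with its far corner at about (360,125), which puts it at z≈0.175 and x≈0.513. That is close to where the gripper body would pass, so I'll roll the tool 15° about the rod axis to clear it.

```bash
cat >> h.py <<'E'
def rodto(face,z_axis=.101,roll=.26,lat=0,frm=None,off=.0172,yaw=KY,ahead=.256):
    """tool pose holding rod: face at kiln x=face, axis height z_axis, rolled about the rod"""
    s=observe(); p0,r0=frm or (np.array(s['position']),R.from_rotvec(s['ee_rot']))
    a=np.radians(yaw); x=np.array([np.cos(a),np.sin(a),0]); z=np.array([0,0,-1]); r1=R.from_matrix(np.c_[x,np.cross(z,x),z])*R.from_rotvec([roll,0,0])
    p=K(face-ahead,lat,z_axis)+r1.apply([0,0,off])
    print('rod',face,z_axis,'->',np.round(r0.inv().apply(p-p0),4).tolist(),np.round((r0.inv()*r1).as_rotvec(),4).tolist()); return p,r1
E
python3 - <<'E'
from h import *
s=observe()
f=(np.array(s['position'])+[0,0,.12],R.from_rotvec(s['ee_rot']))
f=rodto(-.125,.18,frm=f); f=rodto(-.125,.101,frm=f);f=rodto(-.095,.101,frm=f);f=rodto(-.02,.101,frm=f)
E
```

```text
rod -0.125 0.18 -> [-0.0189, -0.074, -0.0006] [0.2604, -0.0117, -0.0876]
rod -0.125 0.101 -> [0.0, 0.0203, 0.0763] [0.0, 0.0, 0.0]
rod -0.095 0.101 -> [0.03, -0.0, 0.0] [0.0, 0.0, 0.0]
rod -0.02 0.101 -> [0.075, 0.0, -0.0] [0.0, 0.0, 0.0]
```

>>> jog_arm --motion '[[[0, 0, -0.02, 0, 0, 0, 0.7], [0, 0, -0.04, 0, 0, 0, 0.7], [0, 0, -0.06, 0, 0, 0, 0.7], [0, 0, -0.08, 0, 0, 0, 0.7], [0, 0, -0.1, 0, 0, 0, 0.7], [0, 0, -0.12, 0, 0, 0, 0.7], [0, 0, -0.12, 0, 0, 0, 0.7], [0, 0, -0.12, 0, 0, 0, 0.7]]]' --force 50

```text
clock: 15.42
position: [0.6877, 0.0305, 0.1629]
ee_rot: [2.253, 2.188, 0.002]
force: [-1.1, 0.4, -2.6]
width: 0.237
gripper_force: 50.0
```

>>> jog_arm --motion '[[[-0.005, -0.018, 0, 0.065, -0.003, -0.022, 0.7], [-0.01, -0.037, 0, 0.13, -0.006, -0.044, 0.7], [-0.015, -0.055, 0, 0.195, -0.009, -0.066, 0.7], [-0.019, -0.074, 0, 0.26, -0.0117, -0.0876, 0.7], [-0.019, -0.074, 0, 0.26, -0.0117, -0.0876, 0.7], [-0.019, -0.074, 0, 0.26, -0.0117, -0.0876, 0.7], [-0.019, -0.074, 0, 0.26, -0.0117, -0.0876, 0.7]]]'

```text
clock: 16.0
position: [0.6132, 0.014, 0.1613]
ee_rot: [-2.025, -2.147, 0.28]
force: [0.6, -0.0, -0.9]
width: 0.236
gripper_force: 50.0
```

Run:
```python
from h import *
f=rodto(-.125,.101)
im=get_image('top'); c=cam('top')
for d in silhouettes('rod','top'):
    if d['p']<.3: continue
    W=ray('top',np.argwhere(d['mask'])[:,::-1],.18,c)[:,:2]; print(d['p'],W[:,1].min(),W[:,1].max(),cv2.fitLine(W.astype(np.float32),cv2.DIST_L2,0,1e-4,1e-4).ravel())
cv2.imwrite('pics/t2.png',cv2.resize(im[125:265,190:390],None,fx=4,fy=4,interpolation=cv2.INTER_CUBIC)[:,:,::-1])
```

```text
rod -0.125 0.101 -> [-0.0001, 0.0194, 0.0745] [0.0013, 0.0, -0.0009]
0.83 0.04119503527290169 0.26989410028790983 [ 0.06122151 -0.9981242   0.60911614  0.14687009]
```

View pics/t2.png

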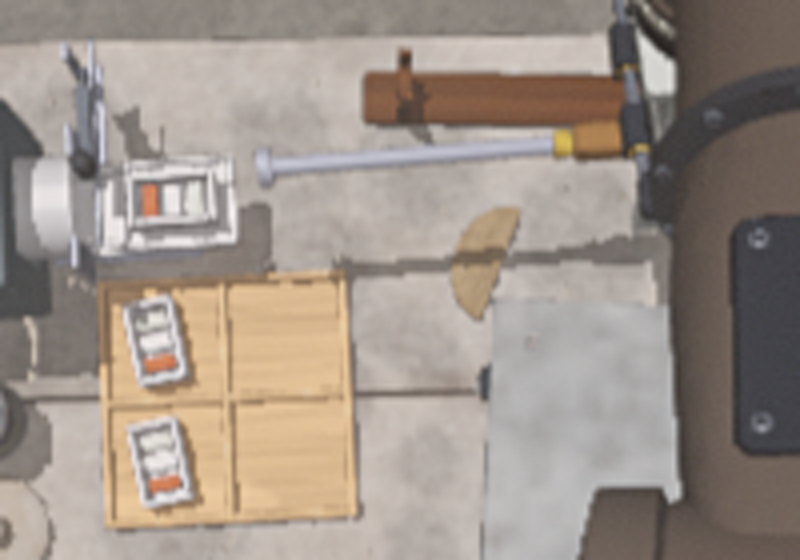

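The overhead crop shows the rod held in line with the tongue, its head at (263,165), with boat A on the tongue at (175,200). I'll lower it and push.

>>> jog_arm --motion '[[[0, 0.005, 0.02, 0, 0, 0, 0.7], [0, 0.01, 0.04, 0, 0, 0, 0.7], [0, 0.015, 0.06, 0, 0, 0, 0.7], [0, 0.0194, 0.0745, 0, 0, 0, 0.7], [0, 0.0194, 0.0745, 0, 0, 0, 0.7], [0, 0.0194, 0.0745, 0, 0, 0, 0.7], [0, 0.0194, 0.0745, 0, 0, 0, 0.7]]]'

```text
clock: 16.68
position: [0.6131, 0.0137, 0.0863]
ee_rot: [-2.025, -2.148, 0.279]
force: [0.1, 0.1, -2.1]
width: 0.238
gripper_force: 50.0
```

Run:
```python
from h import *
f=rodto(-.08,.101); f=rodto(.01,.101,frm=f)
im=get_image('wrist'); cv2.imwrite('pics/w7.png',im[:,:,::-1])
```

```text
rod -0.08 0.101 -> [0.0452, 0.0003, 0.0019] [0.0018, 0.0002, -0.0004]
rod 0.01 0.101 -> [0.09, 0.0, -0.0] [0.0, 0.0, 0.0]
```

>>> jog_arm --motion '[[[0.02, 0, 0.001, 0, 0, 0, 0.7], [0.035, 0, 0.001, 0, 0, 0, 0.7], [0.045, 0, 0.001, 0, 0, 0, 0.7], [0.055, 0, 0.001, 0, 0, 0, 0.7], [0.065, 0, 0.001, 0, 0, 0, 0.7], [0.075, 0, 0.001, 0, 0, 0, 0.7], [0.085, 0, 0.001, 0, 0, 0, 0.7], [0.085, 0, 0.001, 0, 0, 0, 0.7]]]'

```text
clock: 17.4
position: [0.6068, 0.1019, 0.0841]
ee_rot: [-2.02, -2.149, 0.279]
force: [-0.8, 0.8, -2.8]
width: 0.232
gripper_force: 50.0
```

>>> jog_arm --motion '[[[0.01, 0, 0, 0, 0, 0, 0.7], [0.02, 0, 0, 0, 0, 0, 0.7], [0.03, 0, 0, 0, 0, 0, 0.7], [0.04, 0, 0, 0, 0, 0, 0.7], [0.05, 0, 0, 0, 0, 0, 0.7], [0.05, 0, 0, 0, 0, 0, 0.7]]]'

```text
clock: 17.9
position: [0.6035, 0.1523, 0.084]
ee_rot: [-2.019, -2.149, 0.279]
force: [-0.1, 1.1, -1.2]
width: 0.24
gripper_force: 50.0
```

Run:
```python
from h import *
s=observe(); print(s['force'].round(1)); f=rodto(.01,.101)
im=get_image('top'); cv2.imwrite('pics/t3.png',cv2.resize(im[125:265,190:390],None,fx=4,fy=4,interpolation=cv2.INTER_CUBIC)[:,:,::-1])
```

```text
[-0.1  1.1 -1.2]
rod 0.01 0.101 -> [-0.0037, 0.001, -0.0007] [-0.0005, -0.0012, 0.0034]
```

View pics/t3.png

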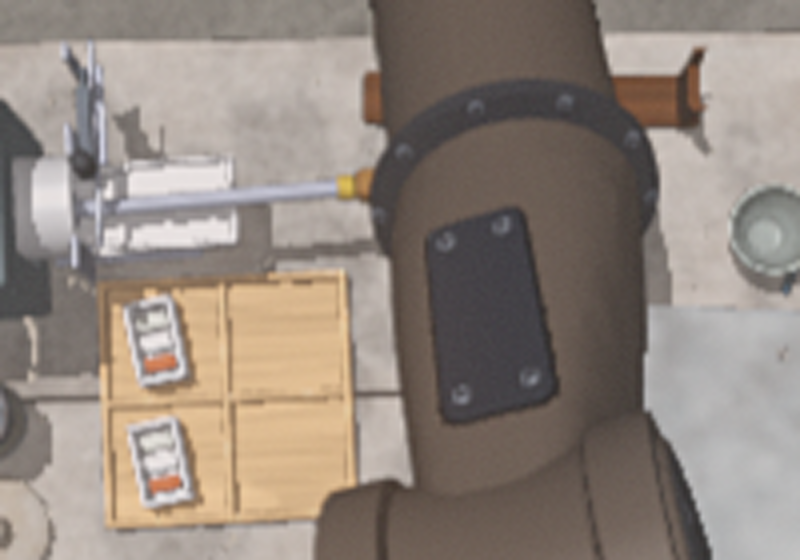

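The overhead crop shows the boat gone from the tongue into the tube, with the head at the mouth (95,205). Now I'll withdraw the rod and put it back.

>>> jog_arm --motion '[[[-0.02, 0, 0, 0, 0, 0, 0.7], [-0.05, 0, 0, 0, 0, 0, 0.7], [-0.08, 0, 0, 0, 0, 0, 0.7], [-0.11, 0, 0, 0, 0, 0, 0.7], [-0.139, 0, 0, 0, 0, 0, 0.7], [-0.139, -0.005, -0.02, 0, 0, 0, 0.7], [-0.139, -0.01, -0.04, 0, 0, 0, 0.7], [-0.139, -0.015, -0.06, 0, 0, 0, 0.7], [-0.139, -0.0194, -0.0745, 0, 0, 0, 0.7], [-0.139, -0.0194, -0.0745, 0, 0, 0, 0.7]]]'

```text
clock: 18.78
position: [0.6143, 0.0087, 0.1645]
ee_rot: [-2.028, -2.149, 0.276]
force: [0.3, -0.1, -1.5]
width: 0.236
gripper_force: 50.0
```

Run:
```python
from h import *
print(observe()['force'].round(1)); to([.6873,.0306,.163],88.34)
```

```text
[ 0.3 -0.1 -1.5]
to [0.6873 0.0306 0.163 ] -> [0.0177, 0.0721, -0.0172] [-0.2548, 0.0116, 0.0864] from [0.6143 0.0087 0.1645]
```

>>> jog_arm --motion '[[[0.005, 0.02, -0.005, -0.065, 0.003, 0.022, 0.7], [0.01, 0.04, -0.01, -0.13, 0.006, 0.044, 0.7], [0.014, 0.055, -0.014, -0.19, 0.009, 0.066, 0.7], [0.018, 0.072, -0.0172, -0.255, 0.0116, 0.0864, 0.7], [0.018, 0.072, -0.0172, -0.255, 0.0116, 0.0864, 0.7], [0.018, 0.072, -0.0172, -0.255, 0.0116, 0.0864, 0.7], [0.018, 0.072, -0.0172, -0.255, 0.0116, 0.0864, 0.7], [0.018, 0.072, -0.0172, -0.255, 0.0116, 0.0864, 0.7]]]'

```text
clock: 19.45
position: [0.6848, 0.0314, 0.1588]
ee_rot: [-2.249, -2.187, 0.009]
force: [0.8, 0.1, -1.5]
width: 0.235
gripper_force: 50.0
```

Run:
```python
from h import *
get_image('top'); get_image('top')
to([.6873,.0306,.043],88.34)
```

```text
to [0.6873 0.0306 0.043 ] -> [-0.0008, 0.0029, 0.116] [-0.0064, 0.0006, 0.0008] from [0.6851 0.0315 0.159 ]
```

>>> jog_arm --motion '[[[-0.001, 0.003, 0.02, -0.006, 0, 0, 0.7], [-0.001, 0.003, 0.04, -0.006, 0, 0, 0.7], [-0.001, 0.003, 0.06, -0.006, 0, 0, 0.7], [-0.001, 0.003, 0.08, -0.006, 0, 0, 0.7], [-0.001, 0.003, 0.085, -0.006, 0, 0, 0.7], [-0.001, 0.003, 0.085, -0.006, 0, 0, 0.7], [-0.001, 0.003, 0.085, -0.006, 0, 0, 0.7]]]'

```text
clock: 20.13
position: [0.6883, 0.0307, 0.0749]
ee_rot: [2.252, 2.189, 0.001]
force: [0.5, -0.8, -2.8]
width: 0.237
gripper_force: 50.0
```

Run:
```python
from h import *
get_image('top')
to([.6873,.0306,.043],88.34); print(observe()['force'])
```

```text
to [0.6873 0.0306 0.043 ] -> [-0.0002, -0.0016, 0.0326] [0.0025, 0.0001, 0.001] from [0.6888 0.0307 0.0756]
[ 0.28049193  0.70388125 -0.67083031]
```

>>> jog_arm --motion '[[[0, -0.0015, 0.01, 0.0025, 0, 0, 0.7], [0, -0.0015, 0.02, 0.0025, 0, 0, 0.7], [0, -0.0015, 0.027, 0.0025, 0, 0, 0.7], [0, -0.0015, 0.03, 0.0025, 0, 0, 0.7], [0, -0.0015, 0.032, 0.0025, 0, 0, 0.7], [0, -0.0015, 0.032, 0.0025, 0, 0, 0.7]]]'

```text
clock: 20.68
position: [0.6856, 0.0312, 0.0427]
ee_rot: [-2.25, -2.188, 0.003]
force: [-6.5, 1.0, 7.7]
width: 0.237
gripper_force: 50.0
```

>>> jog_arm --motion '[[[0, 0.001, 0, 0, 0, 0, 0.4], [0, 0.001, 0, 0, 0, 0, -0.2], [0, 0.001, 0, 0, 0, 0, -0.2], [0, 0.001, 0, 0, 0, 0, -0.2], [0, 0.001, -0.03, 0, 0, 0, -0.2], [0, 0.001, -0.07, 0, 0, 0, -0.2], [0, 0.001, -0.11, 0, 0, 0, -0.2], [0, 0.001, -0.15, 0, 0, 0, -0.2], [0, 0.001, -0.18, 0, 0, 0, -0.2], [0, 0.001, -0.18, 0, 0, 0, -0.2]]]'

```text
clock: 21.52
position: [0.6913, 0.0305, 0.2301]
ee_rot: [2.248, 2.186, 0.012]
force: [-0.5, -0.1, 1.0]
width: 0.606
gripper_force: 0.0
```

Run:
```python
from h import *
get_image('top'); im=get_image('top'); c=cam('top')
for d in silhouettes('rod','top')[:2]:
    W=ray('top',np.argwhere(d['mask'])[:,::-1],.06,c)[:,:2]; print(d['p'],W[:,1].min(),W[:,1].max(),cv2.fitLine(W.astype(np.float32),cv2.DIST_L2,0,1e-4,1e-4).ravel())
boats('top')
to([.52,.24,.30],93.4)
```

```text
0.79 0.026316704819130454 0.28798071247064494 [0.02677343 0.99964154 0.688839   0.14961693]
boat p0.85 c=(0.5091,0.3542) size 65x42 long axis 9.2 deg
boat p0.68 c=(0.4220,0.3513) size 61x38 long axis 12.7 deg
to [0.52 0.24 0.3 ] -> [0.204, -0.173, -0.0788] [-0.0042, 0.0002, -0.0871] from [0.6869 0.0312 0.2205]
```

>>> jog_arm --motion '[[[0.204, -0.173, -0.08, 0, 0, -0.087, -0.2], [0.204, -0.173, -0.08, 0, 0, -0.087, -0.2], [0.204, -0.173, -0.08, 0, 0, -0.087, -0.2], [0.204, -0.173, -0.08, 0, 0, -0.087, -0.2], [0.204, -0.173, -0.08, 0, 0, -0.087, -0.2], [0.204, -0.173, -0.08, 0, 0, -0.087, -0.2], [0.204, -0.173, -0.08, 0, 0, -0.087, -0.2], [0.204, -0.173, -0.08, 0, 0, -0.087, -0.2], [0.204, -0.173, -0.08, 0, 0, -0.087, -0.2], [0.204, -0.173, -0.08, 0, 0, -0.087, -0.2]]]'

```text
clock: 22.6
position: [0.5206, 0.239, 0.3014]
ee_rot: [-2.154, -2.285, 0.005]
force: [-0.1, -0.4, -0.3]
width: 0.6
gripper_force: 0.0
```

Run:
```python
from h import *
for i in range(2): get_image('wrist')
boats()
to([.5055,.353,.15],192.2)
```

```text
boat p0.98 c=(0.4246,0.3514) size 64x38 long axis 11.8 deg
boat p0.56 c=(0.5101,0.3539) size 60x37 long axis 11.3 deg
to [0.5055 0.353  0.15  ] -> [0.1156, -0.0089, 0.1517] [-0.0026, -0.0011, -1.727] from [0.5213 0.2383 0.3018]
```

>>> jog_arm --motion '[[[0.116, -0.009, 0.06, 0, 0, -1.2, -0.2], [0.116, -0.009, 0.06, 0, 0, -1.2, -0.2], [0.116, -0.009, 0.06, 0, 0, -1.2, -0.2], [0.116, -0.009, 0.06, 0, 0, -1.2, -0.2], [0.116, -0.009, 0.06, 0, 0, -1.2, -0.2], [0.116, -0.009, 0.06, 0, 0, -1.2, -0.2], [0.116, -0.009, 0.06, 0, 0, -1.2, -0.2], [0.116, -0.009, 0.06, 0, 0, -1.2, -0.2], [0.116, -0.009, 0.06, 0, 0, -1.2, -0.2], [0.116, -0.009, 0.06, 0, 0, -1.2, -0.2]]]'

```text
clock: 23.63
position: [0.5055, 0.3539, 0.2421]
ee_rot: [-0.479, -3.103, 0.002]
force: [0.1, -0.4, -0.4]
width: 0.602
gripper_force: 0.0
```

>>> jog_arm --motion '[[[0, 0, 0, 0, 0, -0.12, -0.2], [0, 0, 0, 0, 0, -0.24, -0.2], [0, 0, 0, 0, 0, -0.36, -0.2], [0, 0, 0.03, 0, 0, -0.48, -0.2], [0, 0, 0.06, 0, 0, -0.527, -0.2], [0, 0, 0.11, 0, 0, -0.527, -0.2], [0, 0, 0.11, 0, 0, -0.527, -0.2]]]'

```text
clock: 24.22
position: [0.5024, 0.3517, 0.1264]
ee_rot: [0.334, -3.115, 0.008]
force: [-1.1, -0.3, 0.1]
width: 0.603
gripper_force: 0.0
```

Run:
```python
from h import *
for i in range(2): get_image('wrist')
boats()
to([.5055,.353,.019],192)
```

```text
boat p0.98 c=(0.4240,0.3543) size 60x36 long axis 11.4 deg
boat p0.63 c=(0.5099,0.3566) size 66x37 long axis 11.4 deg
to [0.5055 0.353  0.019 ] -> [0.0007, -0.0022, 0.1151] [0.0008, -0.0, 0.0048] from [0.5057 0.3553 0.1341]
```

>>> jog_arm --motion '[[[0, -0.001, 0.03, 0, 0, 0.005, -0.2], [0, -0.001, 0.06, 0, 0, 0.005, -0.2], [0, -0.001, 0.09, 0, 0, 0.005, -0.2], [0, -0.001, 0.105, 0, 0, 0.005, -0.2], [0, -0.001, 0.114, 0, 0, 0.005, -0.2], [0, -0.001, 0.115, 0, 0, 0.005, -0.2], [0, -0.001, 0.115, 0, 0, 0.005, 0.3], [0, -0.001, 0.115, 0, 0, 0.005, 0.3], [0, -0.001, 0.115, 0, 0, 0.005, 0.3], [0, -0.001, 0.115, 0, 0, 0.005, 0.3]]]' --force 35

```text
clock: 25.25
position: [0.5055, 0.3548, 0.0192]
ee_rot: [-0.33, 3.124, 0.002]
force: [0.2, -0.5, 7.1]
width: 0.387
gripper_force: 35.0
```

Run:
```python
from h import *
s=observe();print(s['position'],s['force'],s['width'])
```

```text
[0.50554291 0.35480347 0.01915382] [ 0.20990222 -0.48710298  7.13952362] 0.38704827371559697
```

>>> jog_arm --motion '[[[0, 0, -0.03, 0, 0, 0, 0.5], [0, 0, -0.07, 0, 0, 0, 0.5], [0, 0, -0.11, 0, 0, 0, 0.5], [0, 0, -0.15, 0, 0, 0, 0.5], [0, 0, -0.17, 0, 0, 0.12, 0.5], [0, 0, -0.17, 0, 0, 0.24, 0.5], [0, 0, -0.17, 0, 0, 0.36, 0.5], [0, 0, -0.17, 0, 0, 0.48, 0.5], [0, 0, -0.17, 0, 0, 0.6, 0.5], [0, 0, -0.17, 0, 0, 0.72, 0.5]]]'

```text
clock: 26.08
position: [0.5048, 0.354, 0.1883]
ee_rot: [-0.801, -3.037, -0.0]
force: [0.7, 0.3, -0.9]
width: 0.392
gripper_force: 35.0
```

Run:
```python
from h import *
for i in range(3): get_image('wrist')
to(K(-.060,0,.185),KY)
```

```text
to [0.5983 0.3346 0.185 ] -> [-0.0913, 0.0282, 0.0029] [-0.0009, -0.0006, 1.005] from [0.5048 0.3542 0.188 ]
```

>>> jog_arm --motion '[[[-0.0915, 0.028, 0.003, 0, 0, 1.005, 0.5], [-0.0915, 0.028, 0.003, 0, 0, 1.005, 0.5], [-0.0915, 0.028, 0.003, 0, 0, 1.005, 0.5], [-0.0915, 0.028, 0.003, 0, 0, 1.005, 0.5], [-0.0915, 0.028, 0.003, 0, 0, 1.005, 0.5], [-0.0915, 0.028, 0.003, 0, 0, 1.005, 0.5], [-0.0915, 0.028, 0.003, 0, 0, 1.005, 0.5], [-0.0915, 0.028, 0.003, 0, 0, 1.005, 0.5], [-0.0915, 0.028, 0.003, 0, 0, 1.005, 0.5], [-0.0915, 0.028, 0.003, 0, 0, 1.005, 0.5]]]'

```text
clock: 27.07
position: [0.5983, 0.3339, 0.1844]
ee_rot: [-2.15, -2.289, 0.002]
force: [0.5, 0.4, -1.2]
width: 0.387
gripper_force: 35.0
```

Run:
```python
from h import *
for i in range(3): im=get_image('wrist')
cv2.imwrite('pics/w8.png',im[:,:,::-1])
boats(z=.205)
to(K(-.060,0,.093),KY); print(observe()['width'])
```

```text
boat p0.93 c=(0.5983,0.3364) size 64x34 long axis -86.9 deg
boat p0.60 c=(0.5200,0.3851) size 32x17 long axis 11.9 deg
to [0.5983 0.3346 0.093 ] -> [0.0009, 0.0, 0.0915] [-0.0016, -0.0002, -0.0007] from [0.5984 0.3337 0.1845]
0.38734821316179213
```

View pics/w8.png

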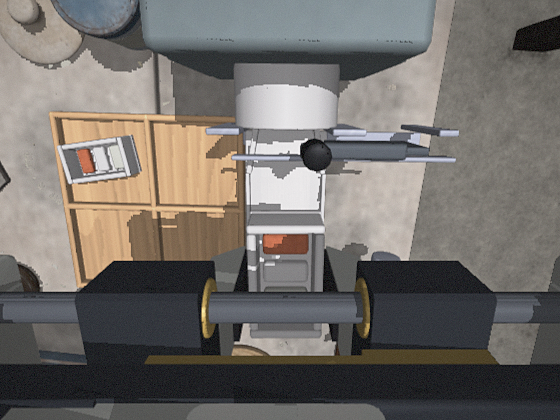

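The boat is held straight over the tongue at (286,270), and the last boat is at (98,158). I'll lower it.

>>> jog_arm --motion '[[[0, 0, 0.03, 0, 0, 0, 0.5], [0, 0, 0.06, 0, 0, 0, 0.5], [0, 0, 0.08, 0, 0, 0, 0.5], [0, 0, 0.086, 0, 0, 0, 0.5], [0, 0, 0.088, 0, 0, 0, 0.5], [0, 0, 0.09, 0, 0, 0, 0.5], [0, 0, 0.091, 0, 0, 0, 0.5], [0, 0, 0.091, 0, 0, 0, 0.5]]]'

```text
clock: 27.98
position: [0.5991, 0.3342, 0.0947]
ee_rot: [-2.158, -2.283, -0.001]
force: [-0.5, 0.6, -0.9]
width: 0.39
gripper_force: 35.0
```

>>> jog_arm --motion '[[[0, 0, 0.001, 0, 0, 0, 0.5], [0, 0, 0.002, 0, 0, 0, 0.5], [0, 0, 0.002, 0, 0, 0, 0.5], [0, 0, 0.002, 0, 0, 0, 0.5]]]'

```text
clock: 28.32
position: [0.5989, 0.3342, 0.0932]
ee_rot: [-2.158, -2.283, -0.002]
force: [-2.9, -0.5, 8.0]
width: 0.388
gripper_force: 35.0
```

Seated, with 8 N of contact. Now I'll release, rise and go to the rod.

>>> jog_arm --motion '[[[0, 0, 0, 0, 0, 0, 0.1], [0, 0, 0, 0, 0, 0, -0.2], [0, 0, 0, 0, 0, 0, -0.2], [0, 0, 0, 0, 0, 0, -0.2], [0, 0, -0.02, 0, 0, 0, -0.2], [0, 0, -0.06, 0, 0, 0, -0.2], [0, 0, -0.1, 0, 0, 0, -0.2], [0, 0, -0.14, 0, 0, 0, -0.2]]]'

```text
clock: 28.98
position: [0.5981, 0.3335, 0.2327]
ee_rot: [-2.158, -2.282, 0.004]
force: [0.7, 0.7, 0.5]
width: 0.601
gripper_force: 0.0
```

Run:
```python
from h import *
for i in range(3): im=get_image('wrist')
boats(z=.106)
to([.687,.032,.22],88.4)
```

```text
boat p0.65 c=(0.4609,0.3641) size 56x29 long axis 11.1 deg
boat p0.63 c=(0.5976,0.3311) size 62x35 long axis -86.8 deg
to [0.687 0.032 0.22 ] -> [-0.3064, 0.0717, 0.0109] [-0.0018, -0.0, 0.0842] from [0.5982 0.3339 0.2311]
```

>>> jog_arm --motion '[[[-0.306, 0.072, 0.011, 0, 0, 0.084, -0.2], [-0.306, 0.072, 0.011, 0, 0, 0.084, -0.2], [-0.306, 0.072, 0.011, 0, 0, 0.084, -0.2], [-0.306, 0.072, 0.011, 0, 0, 0.084, -0.2], [-0.306, 0.072, 0.011, 0, 0, 0.084, -0.2], [-0.306, 0.072, 0.011, 0, 0, 0.084, -0.2], [-0.306, 0.072, 0.011, 0, 0, 0.084, -0.2], [-0.306, 0.072, 0.011, 0, 0, 0.084, -0.2], [-0.306, 0.072, 0.011, 0, 0, 0.084, -0.2], [-0.306, 0.072, 0.011, 0, 0, 0.084, -0.2]]]'

```text
clock: 30.07
position: [0.6868, 0.0301, 0.2183]
ee_rot: [-2.255, -2.184, 0.006]
force: [0.1, 1.0, 0.3]
width: 0.598
gripper_force: 0.0
```

Run:
```python
from h import *
for i in range(4): im=get_image('wrist')
c=cam('wrist')
for d in silhouettes('rod','wrist')[:2]:
    W=ray('wrist',np.argwhere(d['mask'])[:,::-1],.06,c)[:,:2]; print(d['p'],W[:,1].min(),W[:,1].max(),cv2.fitLine(W.astype(np.float32),cv2.DIST_L2,0,1e-4,1e-4).ravel())
to([.687,.032,.042],88.4)
```

```text
0.6 -0.07090466737709013 0.1956622211540766 [0.02200457 0.9997579  0.68705755 0.05987585]
to [0.687 0.032 0.042] -> [-0.0027, 0.0004, 0.1778] [-0.0024, -0.0006, 0.0027] from [0.6871 0.0346 0.2198]
```

>>> jog_arm --motion '[[[-0.0035, 0, 0.04, 0, 0, 0.003, -0.2], [-0.0035, 0, 0.08, 0, 0, 0.003, -0.2], [-0.0035, 0, 0.12, 0, 0, 0.003, -0.2], [-0.0035, 0, 0.15, 0, 0, 0.003, -0.2], [-0.0035, 0, 0.17, 0, 0, 0.003, -0.2], [-0.0035, 0, 0.177, 0, 0, 0.003, -0.2], [-0.0035, 0, 0.177, 0, 0, 0.003, -0.2]]]'

```text
clock: 30.9
position: [0.6858, 0.03, 0.0415]
ee_rot: [-2.252, -2.186, 0.006]
force: [0.1, -0.4, 0.6]
width: 0.601
gripper_force: 0.0
```

>>> jog_arm --motion '[[[0, 0, 0, 0, 0, 0, 0.3], [0, 0, 0, 0, 0, 0, 0.7], [0, 0, 0, 0, 0, 0, 0.7], [0, 0, 0, 0, 0, 0, 0.7], [0, 0, 0, 0, 0, 0, 0.7], [0, 0, 0, 0, 0, 0, 0.7]]]' --force 50

```text
clock: 31.4
position: [0.6874, 0.0289, 0.0441]
ee_rot: [-2.255, -2.187, 0.001]
force: [0.5, 0.6, 2.6]
width: 0.234
gripper_force: 49.9
```

>>> jog_arm --motion '[[[0, 0, -0.02, 0, 0, 0, 0.7], [0, 0, -0.04, 0, 0, 0, 0.7], [0, 0, -0.06, 0, 0, 0, 0.7], [0, 0, -0.08, 0, 0, 0, 0.7], [0, 0, -0.1, 0, 0, 0, 0.7], [0, 0, -0.12, 0, 0, 0, 0.7], [0, 0, -0.12, 0, 0, 0, 0.7], [0, 0, -0.12, 0, 0, 0, 0.7]]]'

```text
clock: 32.07
position: [0.6879, 0.0288, 0.1642]
ee_rot: [2.255, 2.187, 0.001]
force: [-0.5, -0.3, -1.9]
width: 0.236
gripper_force: 49.9
```

Run:
```python
from h import *
for i in range(3): im=get_image('top')
s=observe(); print(s['position'],s['width'])
f=rodto(-.13,.18)
```

```text
[0.68641302 0.02897746 0.16176326] 0.23691654367545514
rod -0.13 0.18 -> [-0.0223, -0.0726, -0.0013] [0.256, -0.0116, -0.0897]
```

>>> jog_arm --motion '[[[-0.006, -0.018, 0, 0.065, -0.003, -0.022, 0.7], [-0.011, -0.036, 0, 0.13, -0.006, -0.044, 0.7], [-0.017, -0.054, 0, 0.195, -0.009, -0.066, 0.7], [-0.022, -0.0726, -0.001, 0.256, -0.0116, -0.0897, 0.7], [-0.022, -0.0726, -0.001, 0.256, -0.0116, -0.0897, 0.7], [-0.022, -0.0726, -0.001, 0.256, -0.0116, -0.0897, 0.7], [-0.022, -0.0726, -0.001, 0.256, -0.0116, -0.0897, 0.7]]]'

```text
clock: 32.8
position: [0.6147, 0.0095, 0.1638]
ee_rot: [-2.026, -2.149, 0.277]
force: [-0.7, -0.6, -1.8]
width: 0.235
gripper_force: 49.9
```

Run:
```python
from h import *
for i in range(2): im=get_image('top')
print(observe()['position'])
c=cam('top')
for d in silhouettes('rod','top')[:1]:
    W=ray('top',np.argwhere(d['mask'])[:,::-1],.178,c)[:,:2]; print(d['p'],W[:,1].min(),W[:,1].max(),cv2.fitLine(W.astype(np.float32),cv2.DIST_L2,0,1e-4,1e-4).ravel())
f=rodto(-.13,.1015,off=.016)
```

```text
[0.61463044 0.00952322 0.16428259]
0.85 0.03323310463761947 0.2675713716335067 [ 0.06922481 -0.9976011   0.6106261   0.13914856]
rod -0.13 0.1015 -> [-0.0005, 0.0188, 0.0761] [0.0038, -0.0001, 0.0001]
```

>>> jog_arm --motion '[[[0, 0.005, 0.02, 0.004, 0, 0, 0.7], [0, 0.01, 0.04, 0.004, 0, 0, 0.7], [0, 0.015, 0.06, 0.004, 0, 0, 0.7], [0, 0.019, 0.076, 0.004, 0, 0, 0.7], [0, 0.019, 0.076, 0.004, 0, 0, 0.7], [0, 0.019, 0.076, 0.004, 0, 0, 0.7], [0, 0.019, 0.076, 0.004, 0, 0, 0.7]]]'

```text
clock: 33.53
position: [0.6139, 0.009, 0.0872]
ee_rot: [-2.024, -2.147, 0.281]
force: [-0.7, -0.0, -2.3]
width: 0.234
gripper_force: 49.9
```

Run:
```python
from h import *
for i in range(2): im=get_image('top')
print(observe()['position'])
f=rodto(.015,.1015,off=.016)
```

```text
[0.61408378 0.00900729 0.08751639]
rod 0.015 0.1015 -> [0.145, -0.0002, 0.0016] [0.0008, 0.0001, -0.0]
```

>>> jog_arm --motion '[[[0.02, 0, 0.001, 0, 0, 0, 0.7], [0.035, 0, 0.001, 0, 0, 0, 0.7], [0.045, 0, 0.001, 0, 0, 0, 0.7], [0.055, 0, 0.001, 0, 0, 0, 0.7], [0.065, 0, 0.001, 0, 0, 0, 0.7], [0.075, 0, 0.001, 0, 0, 0, 0.7], [0.085, 0, 0.001, 0, 0, 0, 0.7], [0.085, 0, 0.001, 0, 0, 0, 0.7]]]'

```text
clock: 34.3
position: [0.6076, 0.097, 0.085]
ee_rot: [-2.019, -2.148, 0.281]
force: [-0.6, 1.1, -2.2]
width: 0.236
gripper_force: 49.9
```

>>> jog_arm --motion '[[[0.01, 0, 0, 0, 0, 0, 0.7], [0.02, 0, 0, 0, 0, 0, 0.7], [0.03, 0, 0, 0, 0, 0, 0.7], [0.04, 0, 0, 0, 0, 0, 0.7], [0.05, 0, 0, 0, 0, 0, 0.7], [0.06, 0, 0, 0, 0, 0, 0.7], [0.06, 0, 0, 0, 0, 0, 0.7]]]'

```text
clock: 34.88
position: [0.6038, 0.1576, 0.0849]
ee_rot: [-2.018, -2.149, 0.281]
force: [-0.8, 1.4, -2.4]
width: 0.234
gripper_force: 49.9
```

Run:
```python
from h import *
for i in range(2): im=get_image('top')
s=observe(); print(s['position'],s['force'].round(1)); f=rodto(.015,.1015,off=.016); f=rodto(-.13,.1015,off=.016,frm=f);
im=get_image('top'); cv2.imwrite('pics/t4.png',cv2.resize(im[125:265,190:390],None,fx=4,fy=4,interpolation=cv2.INTER_CUBIC)[:,:,::-1])
```

```text
[0.60407055 0.15465074 0.08502106] [-0.4 -0.9 -2.1]
rod 0.015 0.1015 -> [-0.001, 0.0005, -0.0012] [-0.0018, 0.0001, 0.0014]
rod -0.13 0.1015 -> [-0.145, 0.0, -0.0] [0.0, 0.0, 0.0]
```

View pics/t4.png

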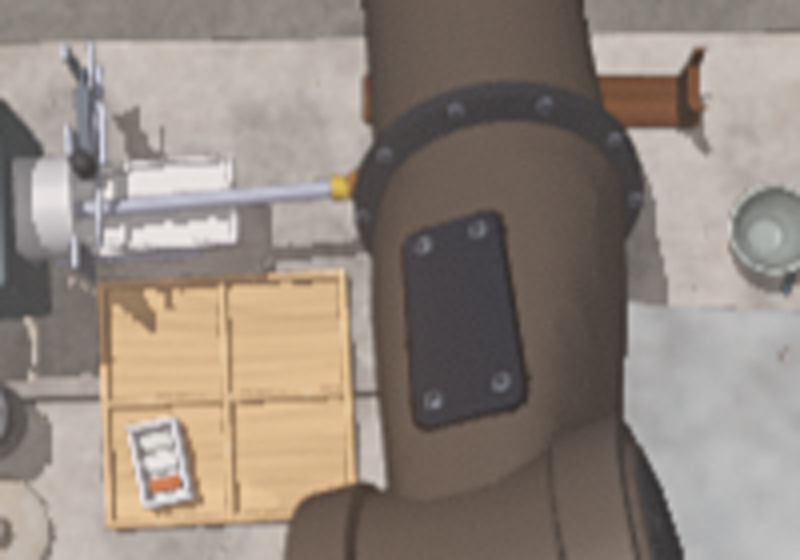

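The tongue is clear again and the second boat is inside; the last boat sits in its bay at (160,462). I'll return the rod.

>>> jog_arm --motion '[[[-0.02, 0, 0, 0, 0, 0, 0.7], [-0.05, 0, 0, 0, 0, 0, 0.7], [-0.08, 0, 0, 0, 0, 0, 0.7], [-0.11, 0, 0, 0, 0, 0, 0.7], [-0.145, 0, 0, 0, 0, 0, 0.7], [-0.145, -0.005, -0.02, 0, 0, 0, 0.7], [-0.145, -0.01, -0.04, 0, 0, 0, 0.7], [-0.145, -0.015, -0.06, 0, 0, 0, 0.7], [-0.145, -0.019, -0.075, 0, 0, 0, 0.7], [-0.145, -0.019, -0.075, 0, 0, 0, 0.7]]]'

```text
clock: 35.87
position: [0.6156, 0.0078, 0.1658]
ee_rot: [-2.027, -2.148, 0.277]
force: [0.2, 0.8, -1.2]
width: 0.235
gripper_force: 49.9
```

Run:
```python
from h import *
for i in range(3): get_image('top')
print(observe()['force'].round(1)); to([.6873,.029,.163],88.3)
```

```text
[ 0.3  0.5 -3. ]
to [0.6873 0.029  0.163 ] -> [0.0158, 0.072, -0.0208] [-0.2623, 0.0116, 0.0879] from [0.6134 0.0088 0.1616]
```

>>> jog_arm --motion '[[[0.004, 0.02, -0.005, -0.065, 0.003, 0.022, 0.7], [0.008, 0.04, -0.01, -0.13, 0.006, 0.044, 0.7], [0.012, 0.055, -0.015, -0.19, 0.009, 0.066, 0.7], [0.016, 0.072, -0.02, -0.261, 0.0116, 0.088, 0.7], [0.016, 0.072, -0.02, -0.261, 0.0116, 0.088, 0.7], [0.016, 0.072, -0.02, -0.261, 0.0116, 0.088, 0.7], [0.016, 0.072, -0.02, -0.261, 0.0116, 0.088, 0.7], [0.016, 0.072, -0.02, -0.261, 0.0116, 0.088, 0.7]]]'

```text
clock: 36.68
position: [0.6867, 0.0289, 0.1624]
ee_rot: [-2.252, -2.187, 0.005]
force: [0.2, 0.7, -1.7]
width: 0.237
gripper_force: 49.9
```

Run:
```python
from h import *
for i in range(3): get_image('top')
to([.6873,.029,.044],88.3)
```

```text
to [0.6873 0.029  0.044 ] -> [-0.0001, 0.0003, 0.1188] [-0.0018, 0.0004, 0.0003] from [0.6872 0.0291 0.1628]
```

>>> jog_arm --motion '[[[0, 0, 0.03, -0.002, 0, 0, 0.7], [0, 0, 0.06, -0.002, 0, 0, 0.7], [0, 0, 0.08, -0.002, 0, 0, 0.7], [0, 0, 0.095, -0.002, 0, 0, 0.7], [0, 0, 0.105, -0.002, 0, 0, 0.7], [0, 0, 0.112, -0.002, 0, 0, 0.7], [0, 0, 0.116, -0.002, 0, 0, 0.7], [0, 0, 0.118, -0.002, 0, 0, 0.7], [0, 0, 0.118, -0.002, 0, 0, 0.7]]]'

```text
clock: 37.58
position: [0.6878, 0.0295, 0.0455]
ee_rot: [2.252, 2.188, 0.002]
force: [0.5, -1.1, -0.7]
width: 0.234
gripper_force: 49.9
```

>>> jog_arm --motion '[[[0, 0, 0.001, 0, 0, 0, 0.7], [0, 0, 0.002, 0, 0, 0, 0.7], [0, 0, 0.002, 0, 0, 0, 0.7], [0, 0, 0.002, 0, 0, 0, 0.3], [0, 0, 0.002, 0, 0, 0, -0.2], [0, 0, 0.002, 0, 0, 0, -0.2], [0, 0, 0.002, 0, 0, 0, -0.2], [0, 0, -0.03, 0, 0, 0, -0.2], [0, 0, -0.07, 0, 0, 0, -0.2]]]'

```text
clock: 38.33
position: [0.6847, 0.0297, 0.1125]
ee_rot: [-2.251, -2.187, 0.007]
force: [2.0, 0.2, -0.3]
width: 0.587
gripper_force: 0.0
```

>>> jog_arm --motion '[[[0, 0, -0.04, 0, 0, 0, -0.2], [0, 0, -0.08, 0, 0, 0, -0.2], [0, 0, -0.12, 0, 0, 0, -0.2], [0, 0, -0.12, 0, 0, 0, -0.2]]]'

```text
clock: 38.67
position: [0.691, 0.0288, 0.2444]
ee_rot: [2.247, 2.182, 0.017]
force: [1.2, -1.1, 0.1]
width: 0.6
gripper_force: 0.0
```

Run:
```python
from h import *
for i in range(2): get_image('top')
im=get_image('top'); c=cam('top')
for d in silhouettes('rod','top')[:2]:
    W=ray('top',np.argwhere(d['mask'])[:,::-1],.06,c)[:,:2]; print(d['p'],W[:,1].min(),W[:,1].max(),cv2.fitLine(W.astype(np.float32),cv2.DIST_L2,0,1e-4,1e-4).ravel())
boats('top')
to([.46,.24,.30],93.4)
```

```text
0.88 0.026230547319654796 0.2878932974448102 [0.01470187 0.99989194 0.69077474 0.13971807]
boat p0.70 c=(0.4224,0.3514) size 60x36 long axis 13.6 deg
to [0.46 0.24 0.3 ] -> [0.2036, -0.2324, -0.0663] [-0.0013, 0.0003, -0.0885] from [0.6863 0.0297 0.2335]
```

>>> jog_arm --motion '[[[0.204, -0.232, -0.066, 0, 0, -0.0885, -0.2], [0.204, -0.232, -0.066, 0, 0, -0.0885, -0.2], [0.204, -0.232, -0.066, 0, 0, -0.0885, -0.2], [0.204, -0.232, -0.066, 0, 0, -0.0885, -0.2], [0.204, -0.232, -0.066, 0, 0, -0.0885, -0.2], [0.204, -0.232, -0.066, 0, 0, -0.0885, -0.2], [0.204, -0.232, -0.066, 0, 0, -0.0885, -0.2], [0.204, -0.232, -0.066, 0, 0, -0.0885, -0.2], [0.204, -0.232, -0.066, 0, 0, -0.0885, -0.2], [0.204, -0.232, -0.066, 0, 0, -0.0885, -0.2]]]'

```text
clock: 39.8
position: [0.4599, 0.2414, 0.3002]
ee_rot: [2.15, 2.29, 0.0]
force: [0.5, -0.2, -0.9]
width: 0.599
gripper_force: 0.0
```

Run:
```python
from h import *
for i in range(3): get_image('wrist')
boats()
to([.424,.353,.18],191.7)
```

```text
boat p0.60 c=(0.4231,0.3510) size 60x37 long axis 11.3 deg
to [0.424 0.353 0.18 ] -> [0.1162, -0.0315, 0.1201] [-0.0004, 0.0018, -1.7182] from [0.4619 0.2389 0.3003]
```

>>> jog_arm --motion '[[[0.1155, -0.031, 0.06, 0, 0, -1.2, -0.2], [0.1155, -0.031, 0.06, 0, 0, -1.2, -0.2], [0.1155, -0.031, 0.06, 0, 0, -1.2, -0.2], [0.1155, -0.031, 0.06, 0, 0, -1.2, -0.2], [0.1155, -0.031, 0.06, 0, 0, -1.2, -0.2], [0.1155, -0.031, 0.06, 0, 0, -1.2, -0.2], [0.1155, -0.031, 0.06, 0, 0, -1.2, -0.2], [0.1155, -0.031, 0.06, 0, 0, -1.2, -0.2], [0.1155, -0.031, 0.06, 0, 0, -1.2, -0.2], [0.1155, -0.031, 0.06, 0, 0, -1.2, -0.2]]]'

```text
clock: 40.88
position: [0.4243, 0.3527, 0.2403]
ee_rot: [0.48, 3.103, -0.001]
force: [0.6, 1.0, -0.5]
width: 0.598
gripper_force: 0.0
```

>>> jog_arm --motion '[[[0, 0, 0, 0, 0, -0.12, -0.2], [0, 0, 0, 0, 0, -0.24, -0.2], [0, 0, 0, 0, 0, -0.36, -0.2], [0, 0, 0.03, 0, 0, -0.48, -0.2], [0, 0, 0.06, 0, 0, -0.518, -0.2], [0, 0, 0.11, 0, 0, -0.518, -0.2], [0, 0, 0.11, 0, 0, -0.518, -0.2]]]'

```text
clock: 41.47
position: [0.4219, 0.3503, 0.1252]
ee_rot: [0.32, -3.12, 0.009]
force: [-1.1, -0.9, 0.2]
width: 0.6
gripper_force: 0.0
```

Run:
```python
from h import *
for i in range(4): get_image('wrist')
boats()
to([.4235,.3525,.019],191.5)
```

```text
boat p0.57 c=(0.4212,0.3526) size 64x37 long axis 11.4 deg
to [0.4235 0.3525 0.019 ] -> [0.0023, -0.0019, 0.1139] [0.0014, 0.0043, 0.0052] from [0.4249 0.3546 0.1329]
```

>>> jog_arm --motion '[[[0.002, -0.0015, 0.03, 0, 0, 0.005, -0.2], [0.002, -0.0015, 0.06, 0, 0, 0.005, -0.2], [0.002, -0.0015, 0.09, 0, 0, 0.005, -0.2], [0.002, -0.0015, 0.105, 0, 0, 0.005, -0.2], [0.002, -0.0015, 0.113, 0, 0, 0.005, -0.2], [0.002, -0.0015, 0.114, 0, 0, 0.005, -0.2], [0.002, -0.0015, 0.114, 0, 0, 0.005, 0.3], [0.002, -0.0015, 0.114, 0, 0, 0.005, 0.3], [0.002, -0.0015, 0.114, 0, 0, 0.005, 0.3], [0.002, -0.0015, 0.114, 0, 0, 0.005, 0.3]]]' --force 35

```text
clock: 42.6
position: [0.4229, 0.3526, 0.0181]
ee_rot: [-0.316, 3.122, 0.002]
force: [0.1, -0.5, 6.7]
width: 0.385
gripper_force: 35.0
```

>>> jog_arm --motion '[[[0, 0, -0.03, 0, 0, 0, 0.5], [0, 0, -0.07, 0, 0, 0, 0.5], [0, 0, -0.11, 0, 0, 0, 0.5], [0, 0, -0.15, 0, 0, 0, 0.5], [0, 0, -0.17, 0, 0, 0.12, 0.5], [0, 0, -0.17, 0, 0, 0.24, 0.5], [0, 0, -0.17, 0, 0, 0.36, 0.5], [0, 0, -0.17, 0, 0, 0.48, 0.5], [0, 0, -0.17, 0, 0, 0.6, 0.5], [0, 0, -0.17, 0, 0, 0.72, 0.5]]]'

```text
clock: 43.43
position: [0.4218, 0.3517, 0.1874]
ee_rot: [0.814, 3.033, 0.002]
force: [-0.1, -0.2, -0.7]
width: 0.387
gripper_force: 35.0
```

Run:
```python
from h import *
for i in range(3): get_image('wrist')
to(K(-.061,0,.185),KY)
```

```text
to [0.5983 0.3336 0.185 ] -> [-0.1626, 0.0712, 0.0025] [0.0017, 0.0009, 0.9962] from [0.4217 0.3518 0.1871]
```

>>> jog_arm --motion '[[[-0.1625, 0.071, 0.0025, 0, 0, 0.996, 0.5], [-0.1625, 0.071, 0.0025, 0, 0, 0.996, 0.5], [-0.1625, 0.071, 0.0025, 0, 0, 0.996, 0.5], [-0.1625, 0.071, 0.0025, 0, 0, 0.996, 0.5], [-0.1625, 0.071, 0.0025, 0, 0, 0.996, 0.5], [-0.1625, 0.071, 0.0025, 0, 0, 0.996, 0.5], [-0.1625, 0.071, 0.0025, 0, 0, 0.996, 0.5], [-0.1625, 0.071, 0.0025, 0, 0, 0.996, 0.5], [-0.1625, 0.071, 0.0025, 0, 0, 0.996, 0.5], [-0.1625, 0.071, 0.0025, 0, 0, 0.996, 0.5]]]'

```text
clock: 44.42
position: [0.598, 0.3329, 0.1844]
ee_rot: [2.15, 2.29, 0.001]
force: [0.5, -0.0, -0.5]
width: 0.388
gripper_force: 35.0
```

Run:
```python
from h import *
for i in range(3): im=get_image('wrist')
boats(z=.205)
to(K(-.061,0,.093),KY); print(observe()['width'])
```

```text
boat p0.90 c=(0.5977,0.3391) size 63x35 long axis -86.6 deg
to [0.5983 0.3336 0.093 ] -> [0.0007, 0.0, 0.0917] [0.0015, -0.0001, -0.0005] from [0.5982 0.3329 0.1847]
0.38557018148052985
```

>>> jog_arm --motion '[[[-0.001, 0, 0.03, 0, 0, 0, 0.5], [-0.001, 0, 0.06, 0, 0, 0, 0.5], [-0.001, 0, 0.08, 0, 0, 0, 0.5], [-0.001, 0, 0.086, 0, 0, 0, 0.5], [-0.001, 0, 0.089, 0, 0, 0, 0.5], [-0.001, 0, 0.091, 0, 0, 0, 0.5], [-0.001, 0, 0.092, 0, 0, 0, 0.5], [-0.001, 0, 0.093, 0, 0, 0, 0.5], [-0.001, 0, 0.093, 0, 0, 0, 0.5]]]'

```text
clock: 45.42
position: [0.599, 0.3322, 0.0925]
ee_rot: [2.157, 2.282, 0.004]
force: [-0.3, 0.3, -0.4]
width: 0.391
gripper_force: 35.0
```

>>> jog_arm --motion '[[[0, 0, 0.001, 0, 0, 0, 0.5], [0, 0, 0.0015, 0, 0, 0, 0.5], [0, 0, 0.0015, 0, 0, 0, 0.5]]]'

```text
clock: 45.67
position: [0.599, 0.3323, 0.0922]
ee_rot: [2.157, 2.282, 0.005]
force: [-2.6, -1.1, 12.5]
width: 0.388
gripper_force: 35.0
```

>>> jog_arm --motion '[[[0, 0, 0, 0, 0, 0, 0.1], [0, 0, 0, 0, 0, 0, -0.2], [0, 0, 0, 0, 0, 0, -0.2], [0, 0, 0, 0, 0, 0, -0.2], [0, 0, -0.02, 0, 0, 0, -0.2], [0, 0, -0.06, 0, 0, 0, -0.2], [0, 0, -0.1, 0, 0, 0, -0.2], [0, 0, -0.14, 0, 0, 0, -0.2]]]'

```text
clock: 46.33
position: [0.5979, 0.3315, 0.2313]
ee_rot: [2.158, 2.282, -0.0]
force: [2.0, 0.6, 0.5]
width: 0.602
gripper_force: 0.0
```

Run:
```python
from h import *
for i in range(3): im=get_image('wrist')
boats(z=.106)
to([.687,.031,.22],88.4)
```

```text
boat p0.75 c=(0.6110,0.4081) size 208x170 long axis -69.2 deg
boat p0.71 c=(0.5972,0.3335) size 64x37 long axis -86.9 deg
to [0.687 0.031 0.22 ] -> [-0.3055, 0.0719, 0.0098] [0.0012, 0.0, 0.0844] from [0.5979 0.332  0.2297]
```

>>> jog_arm --motion '[[[-0.3055, 0.072, 0.01, 0, 0, 0.084, -0.2], [-0.3055, 0.072, 0.01, 0, 0, 0.084, -0.2], [-0.3055, 0.072, 0.01, 0, 0, 0.084, -0.2], [-0.3055, 0.072, 0.01, 0, 0, 0.084, -0.2], [-0.3055, 0.072, 0.01, 0, 0, 0.084, -0.2], [-0.3055, 0.072, 0.01, 0, 0, 0.084, -0.2], [-0.3055, 0.072, 0.01, 0, 0, 0.084, -0.2], [-0.3055, 0.072, 0.01, 0, 0, 0.084, -0.2], [-0.3055, 0.072, 0.01, 0, 0, 0.084, -0.2], [-0.3055, 0.072, 0.01, 0, 0, 0.084, -0.2]]]'

```text
clock: 47.42
position: [0.6866, 0.0287, 0.2182]
ee_rot: [-2.256, -2.186, 0.003]
force: [-0.5, 0.9, -0.4]
width: 0.596
gripper_force: 0.0
```

Run:
```python
from h import *
for i in range(5): im=get_image('wrist')
c=cam('wrist')
for d in silhouettes('rod','wrist')[:2]:
    W=ray('wrist',np.argwhere(d['mask'])[:,::-1],.06,c)[:,:2]; print(d['p'],W[:,1].min(),W[:,1].max(),cv2.fitLine(W.astype(np.float32),cv2.DIST_L2,0,1e-4,1e-4).ravel())
to([.687,.031,.042],88.4)
```

```text
0.73 -0.07044305629987922 0.19401967060107506 [0.0189817  0.9998198  0.68937874 0.05859321]
to [0.687 0.031 0.042] -> [-0.0019, -0.0001, 0.1778] [0.0009, -0.0004, 0.0026] from [0.687  0.0328 0.2198]
```

>>> jog_arm --motion '[[[-0.002, 0, 0.04, 0, 0, 0.003, -0.2], [-0.002, 0, 0.08, 0, 0, 0.003, -0.2], [-0.002, 0, 0.12, 0, 0, 0.003, -0.2], [-0.002, 0, 0.15, 0, 0, 0.003, -0.2], [-0.002, 0, 0.17, 0, 0, 0.003, -0.2], [-0.002, 0, 0.177, 0, 0, 0.003, -0.2], [-0.002, 0, 0.177, 0, 0, 0.003, -0.2]]]'

```text
clock: 48.3
position: [0.6862, 0.0298, 0.0414]
ee_rot: [-2.253, -2.188, 0.002]
force: [-0.2, 1.1, 0.6]
width: 0.6
gripper_force: 0.0
```

>>> jog_arm --motion '[[[0, 0, 0, 0, 0, 0, 0.3], [0, 0, 0, 0, 0, 0, 0.7], [0, 0, 0, 0, 0, 0, 0.7], [0, 0, 0, 0, 0, 0, 0.7], [0, 0, 0, 0, 0, 0, 0.7], [0, 0, 0, 0, 0, 0, 0.7]]]' --force 55

```text
clock: 48.8
position: [0.688, 0.029, 0.044]
ee_rot: [2.254, 2.186, 0.003]
force: [-1.2, 0.5, 4.5]
width: 0.235
gripper_force: 55.0
```

>>> jog_arm --motion '[[[0, 0, -0.02, 0, 0, 0, 0.7], [0, 0, -0.04, 0, 0, 0, 0.7], [0, 0, -0.06, 0, 0, 0, 0.7], [0, 0, -0.08, 0, 0, 0, 0.7], [0, 0, -0.1, 0, 0, 0, 0.7], [0, 0, -0.12, 0, 0, 0, 0.7], [0, 0, -0.12, 0, 0, 0, 0.7], [0, 0, -0.12, 0, 0, 0, 0.7]]]'

```text
clock: 49.47
position: [0.6878, 0.0289, 0.164]
ee_rot: [2.254, 2.185, 0.004]
force: [0.3, 0.8, -3.4]
width: 0.239
gripper_force: 55.0
```

Run:
```python
from h import *
for i in range(3): im=get_image('top')
s=observe(); print(s['position'],s['width'])
f=rodto(-.13,.18)
```

```text
[0.68636812 0.02913857 0.16164368] 0.23676399403530018
rod -0.13 0.18 -> [-0.0225, -0.0725, -0.0017] [0.2589, -0.0116, -0.0895]
```

>>> jog_arm --motion '[[[-0.006, -0.018, 0, 0.065, -0.003, -0.022, 0.7], [-0.011, -0.036, 0, 0.13, -0.006, -0.044, 0.7], [-0.017, -0.054, 0, 0.195, -0.009, -0.066, 0.7], [-0.0225, -0.0725, -0.001, 0.258, -0.0116, -0.0895, 0.7], [-0.0225, -0.0725, -0.001, 0.258, -0.0116, -0.0895, 0.7], [-0.0225, -0.0725, -0.001, 0.258, -0.0116, -0.0895, 0.7], [-0.0225, -0.0725, -0.001, 0.258, -0.0116, -0.0895, 0.7]]]'

```text
clock: 50.2
position: [0.6148, 0.0091, 0.1634]
ee_rot: [-2.027, -2.149, 0.276]
force: [0.3, 0.3, -1.5]
width: 0.239
gripper_force: 55.0
```

Run:
```python
from h import *
for i in range(2): im=get_image('top')
c=cam('top')
for d in silhouettes('rod','top')[:1]:
    W=ray('top',np.argwhere(d['mask'])[:,::-1],.178,c)[:,:2]; print(d['p'],W[:,1].min(),W[:,1].max(),cv2.fitLine(W.astype(np.float32),cv2.DIST_L2,0,1e-4,1e-4).ravel())
f=rodto(-.13,.1015,off=.016); print(observe()['width'])
```

```text
0.86 0.03355103067517495 0.2675141893727161 [ 0.06354133 -0.9979792   0.6105732   0.14132859]
rod -0.13 0.1015 -> [-0.0001, 0.0186, 0.0758] [0.0048, 0.0, 0.0]
0.23713561447861328
```

>>> jog_arm --motion '[[[0, 0.005, 0.02, 0.004, 0, 0, 0.7], [0, 0.01, 0.04, 0.004, 0, 0, 0.7], [0, 0.015, 0.06, 0.004, 0, 0, 0.7], [0, 0.0188, 0.077, 0.004, 0, 0, 0.7], [0, 0.0188, 0.077, 0.004, 0, 0, 0.7], [0, 0.0188, 0.077, 0.004, 0, 0, 0.7], [0, 0.0188, 0.077, 0.004, 0, 0, 0.7]]]'

```text
clock: 50.93
position: [0.6136, 0.0086, 0.086]
ee_rot: [-2.024, -2.148, 0.28]
force: [-1.0, -0.7, -1.8]
width: 0.237
gripper_force: 55.0
```

>>> jog_arm --motion '[[[0.02, 0, 0, 0, 0, 0, 0.7], [0.035, 0, 0, 0, 0, 0, 0.7], [0.045, 0, 0, 0, 0, 0, 0.7], [0.055, 0, 0, 0, 0, 0, 0.7], [0.065, 0, 0, 0, 0, 0, 0.7], [0.075, 0, 0, 0, 0, 0, 0.7], [0.085, 0, 0, 0, 0, 0, 0.7], [0.095, 0, 0, 0, 0, 0, 0.7], [0.1, 0, 0, 0, 0, 0, 0.7], [0.1, 0, 0, 0, 0, 0, 0.7]]]'

```text
clock: 51.77
position: [0.6067, 0.1106, 0.0846]
ee_rot: [-2.021, -2.148, 0.281]
force: [-0.3, 0.1, -1.6]
width: 0.237
gripper_force: 55.0
```

Run:
```python
from h import *
for i in range(2): im=get_image('top')
s=observe(); print(s['position'],s['force'].round(1)); f=rodto(.05,.1015,off=.016); f=rodto(.075,.1015,off=.016,frm=f)
```

```text
[0.60705707 0.10877542 0.08477673] [ 0.3 -0.2 -1. ]
rod 0.05 0.1015 -> [0.08, 0.0002, -0.0013] [-0.0003, -0.0001, 0.0001]
rod 0.075 0.1015 -> [0.025, -0.0, 0.0] [0.0, 0.0, 0.0]
```

>>> jog_arm --motion '[[[0.012, 0, -0.001, 0, 0, 0, 0.7], [0.024, 0, -0.001, 0, 0, 0, 0.7], [0.036, 0, -0.001, 0, 0, 0, 0.7], [0.046, 0, -0.001, 0, 0, 0, 0.7], [0.056, 0, -0.001, 0, 0, 0, 0.7], [0.064, 0, -0.001, 0, 0, 0, 0.7], [0.072, 0, -0.001, 0, 0, 0, 0.7], [0.08, 0, -0.001, 0, 0, 0, 0.7], [0.08, 0, -0.001, 0, 0, 0, 0.7]]]'

```text
clock: 52.62
position: [0.602, 0.191, 0.0856]
ee_rot: [-2.02, -2.148, 0.28]
force: [-0.6, 0.8, -2.8]
width: 0.238
gripper_force: 55.0
```

>>> jog_arm --motion '[[[0.003, 0, 0, 0, 0, 0, 0.7], [0.006, 0, 0, 0, 0, 0, 0.7], [0.009, 0, 0, 0, 0, 0, 0.7], [0.012, 0, 0, 0, 0, 0, 0.7], [0.015, 0, 0, 0, 0, 0, 0.7], [0.015, 0, 0, 0, 0, 0, 0.7]]]'

```text
clock: 53.12
position: [0.6014, 0.2041, 0.0857]
ee_rot: [-2.022, -2.147, 0.281]
force: [-0.4, 1.6, -1.5]
width: 0.234
gripper_force: 55.0
```

>>> jog_arm --motion '[[[0.001, 0, 0, 0, 0, 0, 0.7], [0.002, 0, 0, 0, 0, 0, 0.7], [0.003, 0, 0, 0, 0, 0, 0.7], [0.004, 0, 0, 0, 0, 0, 0.7], [0.004, 0, 0, 0, 0, 0, 0.7]]]'

```text
clock: 53.53
position: [0.6013, 0.2075, 0.0858]
ee_rot: [-2.023, -2.147, 0.281]
force: [-0.1, -0.6, -2.4]
width: 0.239
gripper_force: 55.0
```

>>> jog_arm --motion '[[[0.001, 0, 0, 0, 0, 0, 0.7], [0.002, 0, 0, 0, 0, 0, 0.7], [0.003, 0, 0, 0, 0, 0, 0.7], [0.004, 0, 0, 0, 0, 0, 0.7], [0.004, 0, 0, 0, 0, 0, 0.7]]]'

```text
clock: 53.95
position: [0.6013, 0.2086, 0.0857]
ee_rot: [-2.026, -2.146, 0.285]
force: [0.1, -7.6, -1.1]
width: 0.234
gripper_force: 55.0
```

>>> jog_arm --motion '[[[0.001, 0, 0, 0, 0, 0, 0.7], [0.002, 0, 0, 0, 0, 0, 0.7], [0.004, 0, 0, 0, 0, 0, 0.7], [0.005, 0, 0, 0, 0, 0, 0.7], [0.005, 0, 0, 0, 0, 0, 0.7], [0.005, 0, 0, 0, 0, 0, 0.7]]]'

```text
clock: 54.45
position: [0.6014, 0.2087, 0.0858]
ee_rot: [-2.032, -2.145, 0.292]
force: [1.0, -20.8, 0.1]
width: 0.235
gripper_force: 55.0
```

Run:
```python
from h import *
s=observe(); print(s['position'],s['force'].round(1),s['ft_torque'].round(2),s['ee_rot'])
im=get_image('wrist'); c=cam('wrist'); 
# where head face would be; check gripped handle position relative to TCP via top
cv2.imwrite('pics/w9.png',im[:,:,::-1])
```

```text
[0.60144145 0.20866247 0.08577088] [  1.  -20.8   0.1] [-3.81 -0.24  1.42] [-2.03216344 -2.14490078  0.29159635]
```

View pics/w9.png

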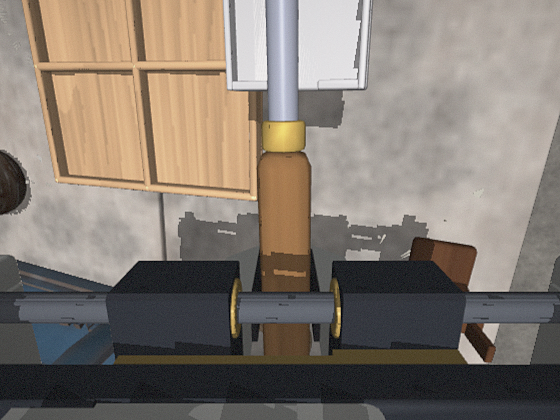

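The tube entry looks clean: the rod runs straight over the lip gap, shaft at (283,60). The force rose to 21 N with no further movement, so the row has bottomed out. That was my 15th view against the limit of 14, so I'll view no more and work from numbers only. Next I'll withdraw the rod.

>>> jog_arm --motion '[[[-0.006, 0, 0, 0, 0, 0, 0.7], [-0.011, 0, 0, 0, 0, 0, 0.7], [-0.03, 0, 0, 0, 0, 0, 0.7], [-0.055, 0, 0, 0, 0, 0, 0.7], [-0.08, 0, 0, 0, 0, 0, 0.7], [-0.11, 0, 0, 0, 0, 0, 0.7], [-0.14, 0, 0, 0, 0, 0, 0.7], [-0.17, 0, 0, 0, 0, 0, 0.7], [-0.19, 0, 0, 0, 0, 0, 0.7], [-0.212, 0, 0, 0, 0, 0, 0.7]]]'

```text
clock: 55.33
position: [0.6135, 0.0042, 0.0859]
ee_rot: [-2.023, -2.147, 0.28]
force: [1.0, 0.7, -1.4]
width: 0.236
gripper_force: 55.0
```

Run:
```python
from h import *
for i in range(4): get_image('top')
s=observe(); print(s['position'],s['force'].round(1)); f=rodto(-.13,.178,off=.016); to([.6873,.029,.163],88.3,f)
```

```text
[0.61353658 0.00487535 0.08584967] [-0.2  0.4 -1.7]
rod -0.13 0.178 -> [0.0041, -0.0195, -0.0742] [-0.0001, -0.0011, -0.0006]
to [0.6873 0.029  0.163 ] -> [0.0157, 0.0722, -0.0197] [-0.2598, 0.0116, 0.0885] from [0.6135 0.0089 0.1625]
```

>>> jog_arm --motion '[[[0, -0.005, -0.02, 0, 0, 0, 0.7], [0.002, -0.01, -0.04, 0, 0, 0, 0.7], [0.004, -0.0195, -0.074, 0, 0, 0, 0.7], [0.004, -0.0195, -0.074, 0, 0, 0, 0.7], [0.004, -0.0195, -0.074, 0, 0, 0, 0.7], [0.004, -0.0195, -0.074, 0, 0, 0, 0.7]]]'

```text
clock: 56.03
position: [0.6132, 0.0104, 0.162]
ee_rot: [-2.02, -2.149, 0.28]
force: [0.5, 0.7, -1.5]
width: 0.235
gripper_force: 55.0
```

Run:
```python
from h import *
for i in range(3): get_image('top')
c=cam('top')
for d in silhouettes('rod','top')[:1]:
    W=ray('top',np.argwhere(d['mask'])[:,::-1],.178,c)[:,:2]; print(d['p'],W[:,1].min(),W[:,1].max(),cv2.fitLine(W.astype(np.float32),cv2.DIST_L2,0,1e-4,1e-4).ravel())
print(observe()['position']); to([.6873,.029,.163],88.3)
```

```text
0.67 0.03578013308032693 0.2675713716335067 [ 0.06292911 -0.998018    0.60805064  0.1431033 ]
[0.61260971 0.0090942  0.16114682]
to [0.6873 0.029  0.163 ] -> [0.0154, 0.0727, -0.0215] [-0.2626, 0.0117, 0.0889] from [0.6126 0.0091 0.1611]
```

Head reading is the same as before (0.2675), so the rod didn't slip. Now to the rest.

>>> jog_arm --motion '[[[0.004, 0.02, -0.005, -0.065, 0.003, 0.022, 0.7], [0.008, 0.04, -0.01, -0.13, 0.006, 0.044, 0.7], [0.012, 0.055, -0.015, -0.19, 0.009, 0.066, 0.7], [0.0155, 0.0725, -0.021, -0.261, 0.0116, 0.088, 0.7], [0.0155, 0.0725, -0.021, -0.261, 0.0116, 0.088, 0.7], [0.0155, 0.0725, -0.021, -0.261, 0.0116, 0.088, 0.7], [0.0155, 0.0725, -0.021, -0.261, 0.0116, 0.088, 0.7], [0.0155, 0.0725, -0.021, -0.261, 0.0116, 0.088, 0.7]]]'

```text
clock: 56.9
position: [0.6869, 0.0281, 0.1633]
ee_rot: [-2.253, -2.188, 0.003]
force: [-0.1, -0.3, -1.6]
width: 0.236
gripper_force: 55.0
```

Run:
```python
from h import *
for i in range(3): get_image('top')
to([.6877,.029,.044],88.3)
```

```text
to [0.6877 0.029  0.044 ] -> [0.0009, 0.0004, 0.1196] [-0.0007, 0.0004, 0.0002] from [0.6874 0.0282 0.1636]
```

>>> jog_arm --motion '[[[0.001, 0, 0.03, 0, 0, 0, 0.7], [0.001, 0, 0.06, 0, 0, 0, 0.7], [0.001, 0, 0.08, 0, 0, 0, 0.7], [0.001, 0, 0.095, 0, 0, 0, 0.7], [0.001, 0, 0.105, 0, 0, 0, 0.7], [0.001, 0, 0.112, 0, 0, 0, 0.7], [0.001, 0, 0.116, 0, 0, 0, 0.7], [0.001, 0, 0.119, 0, 0, 0, 0.7], [0.001, 0, 0.119, 0, 0, 0, 0.7]]]'

```text
clock: 57.8
position: [0.688, 0.0296, 0.0451]
ee_rot: [2.253, 2.188, 0.001]
force: [-0.8, 1.0, -1.9]
width: 0.238
gripper_force: 55.0
```

>>> jog_arm --motion '[[[0, 0, 0.001, 0, 0, 0, 0.7], [0, 0, 0.0015, 0, 0, 0, 0.7], [0, 0, 0.0015, 0, 0, 0, 0.7], [0, 0, 0.0015, 0, 0, 0, 0.3], [0, 0, 0.0015, 0, 0, 0, -0.2], [0, 0, 0.0015, 0, 0, 0, -0.2], [0, 0, 0.0015, 0, 0, 0, -0.2], [0, 0, -0.03, 0, 0, 0, -0.2], [0, 0, -0.07, 0, 0, 0, -0.2]]]'

```text
clock: 58.55
position: [0.6851, 0.0298, 0.1123]
ee_rot: [-2.251, -2.186, 0.008]
force: [1.0, 0.5, 0.8]
width: 0.586
gripper_force: 0.0
```

>>> jog_arm --motion '[[[0, 0, -0.04, 0, 0, 0, -0.2], [0, 0, -0.08, 0, 0, 0, -0.2], [0, 0, -0.12, 0, 0, 0, -0.2], [0, 0, -0.12, 0, 0, 0, -0.2]]]'

```text
clock: 58.88
position: [0.6915, 0.0287, 0.2442]
ee_rot: [2.248, 2.182, 0.016]
force: [0.8, -0.2, -0.1]
width: 0.6
gripper_force: 0.0
```

Run:
```python
from h import *
for i in range(2): get_image('top')
im=get_image('top'); c=cam('top')
for d in silhouettes('rod','top')[:2]:
    W=ray('top',np.argwhere(d['mask'])[:,::-1],.06,c)[:,:2]; print(d['p'],W[:,1].min(),W[:,1].max(),cv2.fitLine(W.astype(np.float32),cv2.DIST_L2,0,1e-4,1e-4).ravel())
boats('top')
to([.6123,.386,.23],93.66)
```

```text
0.93 0.026230547319654796 0.2879515867815743 [0.02210814 0.99975556 0.6915288  0.15446255]
0.31 0.1757498274069603 0.23120982662933245 [ 0.93174607 -0.3631105   0.30944768  0.20377322]
boat p0.50 c=(0.6119,0.5228) size 454x184 long axis -84.1 deg
to [0.6123 0.386  0.23  ] -> [0.3539, -0.0849, 0.0033] [-0.0022, 0.0002, -0.0931] from [0.6869 0.0298 0.2332]
```

>>> jog_arm --motion '[[[0.354, -0.086, 0, 0, 0, -0.093, 0], [0.354, -0.086, 0, 0, 0, -0.093, 0], [0.354, -0.086, 0, 0, 0, -0.093, 0], [0.354, -0.086, 0, 0, 0, -0.093, 0], [0.354, -0.086, 0, 0, 0, -0.093, 0], [0.354, -0.086, 0, 0, 0, -0.093, 0], [0.354, -0.086, 0, 0, 0, -0.093, 0], [0.354, -0.086, 0, 0, 0, -0.093, 0], [0.354, -0.086, 0, 0, 0, -0.093, 0], [0.354, -0.086, 0, 0, 0, -0.093, 0]]]'

```text
clock: 60.02
position: [0.6071, 0.396, 0.232]
ee_rot: [-2.133, -2.299, 0.002]
force: [-1.9, 0.7, -0.3]
width: 0.498
gripper_force: 0.0
```

Run:
```python
from h import *
for i in range(4): im=get_image('wrist')
c=cam('wrist'); hsv=cv2.cvtColor(im,cv2.COLOR_RGB2HSV)
pr=proj('wrist',[[.6115,.3859,.164]],c)[0]; print('expected knob px',pr)
print([(round(d['p'],2),d['pixel']) for d in silhouettes('gate_knob','wrist')])
to([.6115,.3859,.143],93.66)
```

```text
expected knob px [283.84884892 217.30263651]
[(0.6, [328.6, 205.5])]
to [0.6115 0.3859 0.143 ] -> [0.0024, -0.0011, 0.0913] [0.0001, 0.0018, -0.0027] from [0.6128 0.3837 0.2343]
```

>>> jog_arm --motion '[[[0.0025, -0.001, 0.02, 0, 0, -0.003, 0], [0.0025, -0.001, 0.04, 0, 0, -0.003, 0], [0.0025, -0.001, 0.06, 0, 0, -0.003, 0], [0.0025, -0.001, 0.08, 0, 0, -0.003, 0], [0.0025, -0.001, 0.09, 0, 0, -0.003, 0], [0.0025, -0.001, 0.09, 0, 0, -0.003, 0], [0.0025, -0.001, 0.09, 0, 0, -0.003, 0]]]'

```text
clock: 60.85
position: [0.6114, 0.3873, 0.1451]
ee_rot: [2.147, 2.292, -0.0]
force: [-0.7, -0.1, -0.2]
width: 0.497
gripper_force: 0.0
```

>>> jog_arm --motion '[[[0, 0, 0, 0, 0, 0, 0.5], [0, 0, 0, 0, 0, 0, 0.8], [0, 0, 0, 0, 0, 0, 0.8], [0, 0, 0, 0, 0, 0, 0.8], [0, 0, 0, 0, 0, 0, 0.8], [0, 0, 0, 0, 0, 0, 0.8]]]' --force 15

```text
clock: 61.35
position: [0.6112, 0.3885, 0.1453]
ee_rot: [2.146, 2.294, 0.002]
force: [-0.1, -0.5, 1.5]
width: 0.163
gripper_force: 15.0
```

Gripped (15 mm). I'll slide it shut: 55 mm first, then creep to the stop.

>>> jog_arm --motion '[[[0, -0.01, 0, 0, 0, 0, 0.8], [0, -0.02, 0, 0, 0, 0, 0.8], [0, -0.03, 0, 0, 0, 0, 0.8], [0, -0.04, 0, 0, 0, 0, 0.8], [0, -0.048, 0, 0, 0, 0, 0.8], [0, -0.053, 0, 0, 0, 0, 0.8], [0, -0.053, 0, 0, 0, 0, 0.8]]]'

```text
clock: 61.93
position: [0.557, 0.3857, 0.1453]
ee_rot: [-2.144, -2.295, -0.001]
force: [-1.0, 2.4, 2.7]
width: 0.167
gripper_force: 15.0
```

>>> jog_arm --motion '[[[0, -0.002, 0, 0, 0, 0, 0.8], [0, -0.003, 0, 0, 0, 0, 0.8], [0, -0.004, 0, 0, 0, 0, 0.8], [0, -0.005, 0, 0, 0, 0, 0.8], [0, -0.005, 0, 0, 0, 0, 0.8]]]'

```text
clock: 62.35
position: [0.5541, 0.3855, 0.1453]
ee_rot: [2.145, 2.294, 0.005]
force: [2.2, 6.0, 3.7]
width: 0.168
gripper_force: 15.0
```

>>> jog_arm --motion '[[[0, -0.001, 0, 0, 0, 0, 0.8], [0, -0.002, 0, 0, 0, 0, 0.8], [0, -0.003, 0, 0, 0, 0, 0.8], [0, -0.003, 0, 0, 0, 0, 0.8]]]'

```text
clock: 62.68
position: [0.554, 0.3854, 0.1454]
ee_rot: [2.144, 2.291, 0.011]
force: [13.8, 7.8, -6.3]
width: 0.167
gripper_force: 15.0
```

>>> jog_arm --motion '[[[0, 0.002, 0, 0, 0, 0, 0.8], [0, 0.002, 0, 0, 0, 0, 0.2], [0, 0.002, 0, 0, 0, 0, 0.2], [0, 0.002, 0, 0, 0, 0, 0.2], [0, 0.003, -0.03, 0, 0, 0, 0.2], [0, 0.003, -0.07, 0, 0, 0, 0.2], [0, 0.003, -0.11, 0, 0, 0, 0.2], [0, 0.003, -0.11, 0, 0, 0, 0.2]]]'

```text
clock: 63.35
position: [0.5562, 0.385, 0.2629]
ee_rot: [2.145, 2.291, 0.016]
force: [1.5, -0.6, 0.8]
width: 0.401
gripper_force: 0.0
```

>>> jog_arm --motion '[[[-0.1, 0, -0.1, 0, 0, 0, 0], [-0.1, 0, -0.1, 0, 0, 0, 0], [-0.1, 0, -0.1, 0, 0, 0, 0], [-0.1, 0, -0.1, 0, 0, 0, 0], [-0.1, 0, -0.1, 0, 0, 0, 0], [-0.1, 0, -0.1, 0, 0, 0, 0]]]'

```text
clock: 63.85
position: [0.5597, 0.2843, 0.3548]
ee_rot: [-2.148, -2.293, -0.002]
force: [0.4, 1.3, -1.1]
width: 0.497
gripper_force: 0.0
```

Run:
```python
from h import *
for i in range(4): im=get_image('wrist')
c=cam('wrist'); s=observe(); print(s['position'],s['force'].round(1))
# knob: darkest blob near expected shut position
pr=proj('wrist',[[.554,.3855,.164],[.612,.388,.164]],c); print(pr.round(0))
g=cv2.cvtColor(im,cv2.COLOR_RGB2GRAY)
x,y=pr[0].astype(int); w=(g[y-18:y+18,x-40:x+80]<45).astype(np.uint8)
n,l,st,ct=cv2.connectedComponentsWithStats(w); 
for k in range(1,n):
    if st[k,4]>60: p=ct[k]+[x-40,y-18]; print('dark',st[k],p,ray('wrist',p,.16,c)[0].round(4))
print('gate',[(round(d['p'],2),d['pixel']) for d in silhouettes('gate','wrist')])
# bystanders
get_image('top')
for q in ('oxide_tin','small_5','small_1','rod'): print(q,[(round(d['p'],2),d['pixel']) for d in silhouettes(q,'top') if d['p']>.3])
```

```text
[0.55857344 0.28624424 0.35279132] [0.  0.4 0.2]
[[288.  82.]
 [348.  83.]]
dark [ 34  14  16  17 118] [287.47457627  86.44915254] [0.554  0.3814 0.16  ]
gate [(0.86, [310.0, 86.3])]
oxide_tin []
small_5 [(0.89, [383.8, 180.8])]
small_1 [(0.89, [383.8, 180.8])]
rod [(0.84, [337.6, 144.3])]
```

```bash
python3 -c "
from cell import *
print(sign_off())"
```

```text
the job is handed in; nothing more can be done
None
```

The job is handed in: all three boats are packed firmly against the closed end (the row stopped dead at 21 N), the rod is back in its rest and the gate is fully shut, but I viewed 15 pictures against the limit of 14, and the last overhead check confirmed only the bowl in place, since the tin and brown pot did not show in it.

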